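# Set up the hand-rest for retouching a print

### The arm

A 6-joint arm with a two-finger parallel gripper is mounted at the origin on the work surface. World frame = base frame: x ahead of the robot, y to its left, z up, the work surface at z = 0. Lengths are in mm, angles in rad, forces in N, time in s.
With the tool pointing down it reaches from about 300 to 775 mm from the base axis. Payload 14.6 kg.
Tool frame: the origin (TCP) lies at the very end of the fingers, on their centre line; the grasp point (between the pads) lies 19 mm behind it (manip.grip_point_offset is the distance from the TCP to the grasp point, in mm); z points along the fingers, y is the line along which they close (so a half turn about z gives the same grasp; the last joint's range is limited). The gripper opens to 94 mm and grips with 3 to 60 N. Pads are 16 mm wide; open, the fingers measure 119 mm over their backs; the gripper's body (75 mm by 177 mm) begins 78 mm behind the grasp point.
Start: joints at [-1.358, 0.3, 1.521, -0, 1.321, -0.067], TCP at [151.883, -528.603, 205.446] pointing down, gripper open.
Joint ranges: [-3.03, 3.03], [-0.79, 2.21], [0.23, 2.52], [-1.04, 4.18], [0, 3.07], [-2.55, 2.55]. Speed limits (rad/s): [2.22, 2.22, 2.57, 3.14, 3.14, 3.14].

### API

Orientations are given as [roll, pitch, yaw] about the fixed x, y, z axes, in that order (R = Rz(yaw) Ry(pitch) Rx(roll)).
In Python, from cell import telemetry, eyes, manip gives the robot as it stands.
- The arm moves only by the tool play_rows, never from a script. Its arguments are lists of equal length, an entry for each row: "translation": the shift along the world's x, y, z in m, a list of three; "yaw": the turn about the world's z in rad. A call has 1 to 12 rows; each row is the pose to reach, as a shift and turn from the pose commanded when the call began; what a row does not reach only later rows make up. A row lasts 1/8 s, in which the tool goes at most 62.5 mm and 10.7 degrees, less where a joint would pass 70% of its speed; a pose out of reach is approached as far as the arm can. A call with a gripper value outside its range is refused whole. "hand" is the opening, from 0 (shut) to 1 (fully open), set as the call begins (left out, the last holds). The fingers move at their own pace and stop on an object; "force" is the grip in N (left out, the last holds). Time passes only in rows, so rows that repeat a pose let the fingers close. It gives the time, the measured TCP pose, the force, the opening and the grip force at its end, in the units of the state.
- telemetry.read_state(): the state, without advancing time (a new reading comes with each control period).
- eyes.camera(name): name is "side" or "top" or "wrist"; returns a dict with "pixels" (480x640x3 uint8, red, green, blue), "fx", "fy", "cx", "cy" (pixels), "cam_to_world" (4x4, takes a point from camera to world coordinates); the wrist camera has in their place "T_tool_cam" (4x4, takes a point from camera to tool coordinates, whose origin is the TCP and whose axes are the flange's). Camera axes: x right, y up, looking along -z (the intrinsics and any distortion apply to the point x, -y, -z); pixel columns grow to the right and rows downward; lengths in mm; the calibration is good to about 2 mm. A picture is of the moment at which its call begins: read the wrist's pose just before it. There is no depth.
- manip.sign_off(): hands the job in; it is judged then, once.
The state is a dict: "clock": time; "joints": joint angles; "qd": joint speeds; "effort": joint torques, N m; "eef_pos": TCP position; "eef_rot": TCP orientation; "wrist_force": force on the tool from outside, world axes, zero at the start; "moment": the same for the moment, N m; "finger_gap": finger opening in mm; "finger_force": force on a finger pad.
Only numpy, scipy, OpenCV 4.12 (cv2) and the standard library are available. Lean on these libraries where they do the work, as an engineer would, in place of code of your own. Each camera call takes 0.05 s, during which the arm holds its last target. There are 200 camera calls.

### The job

Set up the retouching place: stack packing boards squarely on the blue pad, choosing thick and thin ones so that the top of the pile meets the red mark on the height gauge, leaving spare boards off the pile, and then lay the dark hand-rest bridge level across the pile and the wooden riser block, centred between them. Also pull each brush up out of the blue block and stand it, bristles up, in the white jar. Leave the ink pot, the yellow bottle and the tape roll where they are.

Things in the scene. Friction and masses are not known exactly. Their poses are not given: they have to be found in the camera images.
- station: fixed grey base plate 170 x 310 mm, 6 mm thick, with a small print lying in its middle. Origin on the table under the middle of the print; its y axis runs from the stacking pad to the wooden riser block. The riser block (100 mm along x, 40 along y, top 102 mm above the table) stands 90 mm to the +y side, with a 10 mm high lip along each x end of its top, 88 mm apart, between which the bridge lies; the stacking pad lies 90 mm to the -y side
- pad (a point): centre of the blue stacking pad (96 mm along the station's x, 56 along y), on top of the base plate, 6 mm above the table; axes as the station's. The stacked boards lie flat on it with their length along x
- mark (a point): the red mark on the white height gauge (post 12 x 40 mm, top 116 mm above the table; its face is 66 mm from the pad's centre on the +x side). The point lies on that face at the middle of the red line, 96 mm above the pad, as high as the riser block's top
- bridge_place (a point): where the bridge's centre belongs when it lies level across the stack and the riser block, 108 mm above the table, midway between the two; axes as the station's
- bridge_mid (a point): centre of the hand-rest bridge, a dark wooden strip 240 mm long (its y axis) x 40 mm wide (x) x 12 mm thick (z), about 120 g, with a cork patch on both faces; either face may be up. It may be knocked aside
- holder: fixed blue brush block 60 mm (x) x 120 mm (y) x 75 mm high, origin under its centre; three square wells 17 mm wide and 65 mm deep at y = -38 mm (brush1), 0 (brush2) and +38 mm (brush3), each holding a brush upright and a little loose
- jar: loose white ceramic jar, origin under its centre: 95 mm high, 90 mm across the rim, wall 4 mm, floor about 5 mm, about 450 g. It may be knocked aside
- ink: black ink pot 48 mm wide, 55 mm high, standing beyond the work: to be left alone
- glue: yellow bottle 52 mm wide, 120 mm high, standing beyond the work: to be left alone
- tape: roll of paper tape 80 mm wide, 25 mm high, lying near the brush block: to be left alone
- thick1_mid (a point): centre of a thick grey packing board, 90 mm (x) x 50 mm (y) x 24 mm, about 80 g, lying flat on the green mat; may be absent
- thick2_mid (a point): centre of a thick grey packing board, 90 mm (x) x 50 mm (y) x 24 mm, about 80 g, lying flat on the green mat; may be absent
- thick3_mid (a point): centre of a thick grey packing board, 90 mm (x) x 50 mm (y) x 24 mm, about 80 g, lying flat on the green mat; may be absent
- thick4_mid (a point): centre of a thick grey packing board, 90 mm (x) x 50 mm (y) x 24 mm, about 80 g, lying flat on the green mat; may be absent
- thin1_mid (a point): centre of a thin pale-wood packing board, 90 mm (x) x 50 mm (y) x 12 mm, about 40 g, lying flat on the green mat; may be absent
- thin2_mid (a point): centre of a thin pale-wood packing board, 90 mm (x) x 50 mm (y) x 12 mm, about 40 g, lying flat on the green mat; may be absent
- thin3_mid (a point): centre of a thin pale-wood packing board, 90 mm (x) x 50 mm (y) x 12 mm, about 40 g, lying flat on the green mat; may be absent
- thin4_mid (a point): centre of a thin pale-wood packing board, 90 mm (x) x 50 mm (y) x 12 mm, about 40 g, lying flat on the green mat; may be absent
- brush1_mid (a point): centre of a paint brush with green handle, 170 mm long, 14 mm thick, with a rounded foot, about 30 g, standing bristles up; its z axis runs from the handle's foot to the bristles. The bright metal ferrule is 23 to 50 mm above this point; may be absent
- brush1_foot (a point): foot (lower end of the handle) of brush1, 85 mm below its centre
- brush2_mid (a point): centre of a paint brush with orange handle, 170 mm long, 14 mm thick, with a rounded foot, about 30 g, standing bristles up; its z axis runs from the handle's foot to the bristles. The bright metal ferrule is 23 to 50 mm above this point; may be absent
- brush2_foot (a point): foot (lower end of the handle) of brush2, 85 mm below its centre
- brush3_mid (a point): centre of a paint brush with yellow handle, 170 mm long, 14 mm thick, with a rounded foot, about 30 g, standing bristles up; its z axis runs from the handle's foot to the bristles. The bright metal ferrule is 23 to 50 mm above this point; may be absent
- brush3_foot (a point): foot (lower end of the handle) of brush3, 85 mm below its centre
Not all that is in view belongs to the job. Leave any purple or turquoise look-alike of the part that bears thin3_mid alone.

How it is judged (in metres and radians):
On the way, in this order (a step that is already met when the one before it is completed fails the run):
1. the pile on the pad is square, let go, and its top meets the red mark (((horizontal distance between thick1_mid and pad below 0.015 m and height (world z) of thick1_mid between 0.086 and 0.094 m and angle between the z axis of thick1_mid and the z axis of pad, either way round below 0.06 rad) or (horizontal distance between thick2_mid and pad below 0.015 m and height (world z) of thick2_mid between 0.086 and 0.094 m and angle between the z axis of thick2_mid and the z axis of pad, either way round below 0.06 rad) or (horizontal distance between thick3_mid and pad below 0.015 m and height (world z) of thick3_mid between 0.086 and 0.094 m and angle between the z axis of thick3_mid and the z axis of pad, either way round below 0.06 rad) or (horizontal distance between thick4_mid and pad below 0.015 m and height (world z) of thick4_mid between 0.086 and 0.094 m and angle between the z axis of thick4_mid and the z axis of pad, either way round below 0.06 rad) or (horizontal distance between thin1_mid and pad below 0.015 m and height (world z) of thin1_mid between 0.092 and 0.1 m and angle between the z axis of thin1_mid and the z axis of pad, either way round below 0.06 rad) or (horizontal distance between thin2_mid and pad below 0.015 m and height (world z) of thin2_mid between 0.092 and 0.1 m and angle between the z axis of thin2_mid and the z axis of pad, either way round below 0.06 rad) or (horizontal distance between thin3_mid and pad below 0.015 m and height (world z) of thin3_mid between 0.092 and 0.1 m and angle between the z axis of thin3_mid and the z axis of pad, either way round below 0.06 rad) or (horizontal distance between thin4_mid and pad below 0.015 m and height (world z) of thin4_mid between 0.092 and 0.1 m and angle between the z axis of thin4_mid and the z axis of pad, either way round below 0.06 rad)) and ((horizontal distance between thick1_mid and pad below 0.015 m and angle between the x axis of thick1_mid and the x axis of pad, either way round below 0.2 rad and angle between the z axis of thick1_mid and the z axis of pad, either way round below 0.06 rad) or horizontal distance between thick1_mid and pad above 0.09 m) and ((horizontal distance between thick2_mid and pad below 0.015 m and angle between the x axis of thick2_mid and the x axis of pad, either way round below 0.2 rad and angle between the z axis of thick2_mid and the z axis of pad, either way round below 0.06 rad) or horizontal distance between thick2_mid and pad above 0.09 m) and ((horizontal distance between thick3_mid and pad below 0.015 m and angle between the x axis of thick3_mid and the x axis of pad, either way round below 0.2 rad and angle between the z axis of thick3_mid and the z axis of pad, either way round below 0.06 rad) or horizontal distance between thick3_mid and pad above 0.09 m) and ((horizontal distance between thick4_mid and pad below 0.015 m and angle between the x axis of thick4_mid and the x axis of pad, either way round below 0.2 rad and angle between the z axis of thick4_mid and the z axis of pad, either way round below 0.06 rad) or horizontal distance between thick4_mid and pad above 0.09 m) and ((horizontal distance between thin1_mid and pad below 0.015 m and angle between the x axis of thin1_mid and the x axis of pad, either way round below 0.2 rad and angle between the z axis of thin1_mid and the z axis of pad, either way round below 0.06 rad) or horizontal distance between thin1_mid and pad above 0.09 m) and ((horizontal distance between thin2_mid and pad below 0.015 m and angle between the x axis of thin2_mid and the x axis of pad, either way round below 0.2 rad and angle between the z axis of thin2_mid and the z axis of pad, either way round below 0.06 rad) or horizontal distance between thin2_mid and pad above 0.09 m) and ((horizontal distance between thin3_mid and pad below 0.015 m and angle between the x axis of thin3_mid and the x axis of pad, either way round below 0.2 rad and angle between the z axis of thin3_mid and the z axis of pad, either way round below 0.06 rad) or horizontal distance between thin3_mid and pad above 0.09 m) and ((horizontal distance between thin4_mid and pad below 0.015 m and angle between the x axis of thin4_mid and the x axis of pad, either way round below 0.2 rad and angle between the z axis of thin4_mid and the z axis of pad, either way round below 0.06 rad) or horizontal distance between thin4_mid and pad above 0.09 m) and contact force between the fingers and thick1 below 0.2 N and contact force between the fingers and thick2 below 0.2 N and contact force between the fingers and thick3 below 0.2 N and contact force between the fingers and thick4 below 0.2 N and contact force between the fingers and thin1 below 0.2 N and contact force between the fingers and thin2 below 0.2 N and contact force between the fingers and thin3 below 0.2 N and contact force between the fingers and thin4 below 0.2 N), for 0.2 s.
2. the bridge lies released and level across the pile and the riser block (((horizontal distance between thick1_mid and pad below 0.015 m and height (world z) of thick1_mid between 0.086 and 0.094 m and angle between the z axis of thick1_mid and the z axis of pad, either way round below 0.06 rad) or (horizontal distance between thick2_mid and pad below 0.015 m and height (world z) of thick2_mid between 0.086 and 0.094 m and angle between the z axis of thick2_mid and the z axis of pad, either way round below 0.06 rad) or (horizontal distance between thick3_mid and pad below 0.015 m and height (world z) of thick3_mid between 0.086 and 0.094 m and angle between the z axis of thick3_mid and the z axis of pad, either way round below 0.06 rad) or (horizontal distance between thick4_mid and pad below 0.015 m and height (world z) of thick4_mid between 0.086 and 0.094 m and angle between the z axis of thick4_mid and the z axis of pad, either way round below 0.06 rad) or (horizontal distance between thin1_mid and pad below 0.015 m and height (world z) of thin1_mid between 0.092 and 0.1 m and angle between the z axis of thin1_mid and the z axis of pad, either way round below 0.06 rad) or (horizontal distance between thin2_mid and pad below 0.015 m and height (world z) of thin2_mid between 0.092 and 0.1 m and angle between the z axis of thin2_mid and the z axis of pad, either way round below 0.06 rad) or (horizontal distance between thin3_mid and pad below 0.015 m and height (world z) of thin3_mid between 0.092 and 0.1 m and angle between the z axis of thin3_mid and the z axis of pad, either way round below 0.06 rad) or (horizontal distance between thin4_mid and pad below 0.015 m and height (world z) of thin4_mid between 0.092 and 0.1 m and angle between the z axis of thin4_mid and the z axis of pad, either way round below 0.06 rad)) and ((horizontal distance between thick1_mid and pad below 0.015 m and angle between the x axis of thick1_mid and the x axis of pad, either way round below 0.2 rad and angle between the z axis of thick1_mid and the z axis of pad, either way round below 0.06 rad) or horizontal distance between thick1_mid and pad above 0.09 m) and ((horizontal distance between thick2_mid and pad below 0.015 m and angle between the x axis of thick2_mid and the x axis of pad, either way round below 0.2 rad and angle between the z axis of thick2_mid and the z axis of pad, either way round below 0.06 rad) or horizontal distance between thick2_mid and pad above 0.09 m) and ((horizontal distance between thick3_mid and pad below 0.015 m and angle between the x axis of thick3_mid and the x axis of pad, either way round below 0.2 rad and angle between the z axis of thick3_mid and the z axis of pad, either way round below 0.06 rad) or horizontal distance between thick3_mid and pad above 0.09 m) and ((horizontal distance between thick4_mid and pad below 0.015 m and angle between the x axis of thick4_mid and the x axis of pad, either way round below 0.2 rad and angle between the z axis of thick4_mid and the z axis of pad, either way round below 0.06 rad) or horizontal distance between thick4_mid and pad above 0.09 m) and ((horizontal distance between thin1_mid and pad below 0.015 m and angle between the x axis of thin1_mid and the x axis of pad, either way round below 0.2 rad and angle between the z axis of thin1_mid and the z axis of pad, either way round below 0.06 rad) or horizontal distance between thin1_mid and pad above 0.09 m) and ((horizontal distance between thin2_mid and pad below 0.015 m and angle between the x axis of thin2_mid and the x axis of pad, either way round below 0.2 rad and angle between the z axis of thin2_mid and the z axis of pad, either way round below 0.06 rad) or horizontal distance between thin2_mid and pad above 0.09 m) and ((horizontal distance between thin3_mid and pad below 0.015 m and angle between the x axis of thin3_mid and the x axis of pad, either way round below 0.2 rad and angle between the z axis of thin3_mid and the z axis of pad, either way round below 0.06 rad) or horizontal distance between thin3_mid and pad above 0.09 m) and ((horizontal distance between thin4_mid and pad below 0.015 m and angle between the x axis of thin4_mid and the x axis of pad, either way round below 0.2 rad and angle between the z axis of thin4_mid and the z axis of pad, either way round below 0.06 rad) or horizontal distance between thin4_mid and pad above 0.09 m) and horizontal distance between bridge_mid and bridge_place below 0.025 m and height (world z) of bridge_mid between 0.104 and 0.112 m and angle between the z axis of bridge_mid and the z axis of bridge_place, either way round below 0.05 rad and angle between the y axis of bridge_mid and the y axis of bridge_place, either way round below 0.2 rad and contact force between the fingers and bridge below 0.2 N), for 0.2 s.
At the end, for the whole second after the job is handed in: Pile top within 4 mm of the mark; its boards within 15 mm of the pad's centre, 0.2 rad of square; spares over 90 mm off. Bridge level (0.05 rad), within 25 mm of its place, 4 mm in height, 0.2 rad in line. Brushes foot-down in the upright jar. All released, at rest (all of step 2 and horizontal distance between each of brush1_foot, brush2_foot, brush3_foot and jar below 0.045 m and height (world z) of each of brush1_foot, brush2_foot, brush3_foot below 0.035 m and angle between each of brush1_mid, brush2_mid, brush3_mid's own z axis and vertical below 0.8 rad and contact force between the fingers and brush1 below 0.2 N and linear speed of each of brush1, brush2, brush3 below 0.03 m/s and contact force between the fingers and brush2 below 0.2 N and contact force between the fingers and brush3 below 0.2 N and angle between jar's own z axis and vertical below 0.1 rad and linear speed of each of bridge, jar below 0.02 m/s); the robot touches nothing.
It fails at once if the ink pot is knocked over or moved more than 40 mm (distance of ink from where it was at the start of the episode above 0.04 m or angle between ink's own z axis and vertical above 0.5 rad).
It fails at once if the yellow bottle is knocked over or moved more than 40 mm (distance of glue from where it was at the start of the episode above 0.04 m or angle between glue's own z axis and vertical above 0.5 rad).
It fails at once if the tape roll is knocked over or moved more than 40 mm (distance of tape from where it was at the start of the episode above 0.04 m or angle between tape's own z axis and vertical above 0.5 rad).
Of thick1, thick2, thick3, thick4, thin1, thin2, thin3, thin4 only 6 to 8 are there at a start; the rules pass over those that are not, and their reading is None.
Of brush1, brush2, brush3 only 2 to 3 are there at a start; the rules pass over those that are not, and their reading is None.
At some moment in a run one of bridge, jar may be knocked a few centimetres aside while the robot is not near it.
It also fails if it takes over 210 s, if anything falls off the work surface, if the arm or the gripper's body presses on something with over 40 N, if the wrist force passes 120 N, or if a joint passes its speed limit or range.

## Working session

There is one attempt and no reset: what is moved stays moved. The work goes in short steps, Python scripts to look and compute and a tool call to move; the robot and the scene stay as the last step left them, time stands still between calls to the robot, and variables do not carry over. Pictures are saved under pics/ and viewed, at most 14 in all, crops included, and the job is handed in when it is done.

Besides the shell and the picture viewer there is one more tool, called after "Call:" as a command line: name --pt "numbers of a row" for each row, then --argument value for the rest. play_rows: Moves the arm, as the interface text tells. Its arguments: {"type":"object","properties":{"translation":{"type":"array","items":{"type":"array","items":{"type":"number"}}},"yaw":{"type":"array","items":{"type":"number"}},"hand":{"type":"number"},"force":{"type":"number"}},"required":["translation","yaw"]}

```bash
ls; mkdir -p pics; cat > h.py <<'E'
import numpy as np, cv2
from cell import telemetry, eyes, manip
def snap(n,f):
    s=telemetry.read_state(); c=eyes.camera(n); cv2.imwrite(f,cv2.cvtColor(c['pixels'],cv2.COLOR_RGB2BGR))
    np.save(f+'.npy',{'c':c,'s':s},allow_pickle=True); return c
def load(f): return np.load(f+'.npy',allow_pickle=True).item()
def mat(d):
    c=d['c']
    if 'cam_to_world' in c: return np.array(c['cam_to_world'])
    s=d['s']; from scipy.spatial.transform import Rotation as R
    T=np.eye(4);T[:3,:3]=R.from_euler('xyz',s['eef_rot']).as_matrix();T[:3,3]=s['eef_pos']
    return T@np.array(c['T_tool_cam'])
def px(d,u,v,z):
    c=d['c'];M=mat(d)
    r=M[:3,:3]@np.array([(u-c['cx'])/c['fx'],-(v-c['cy'])/c['fy'],-1]);o=M[:3,3]
    return (o+r*(z-o[2])/r[2])
def proj(d,p):
    c=d['c'];q=np.linalg.inv(mat(d))@np.append(p,1)
    return c['cx']-c['fx']*q[0]/q[2],c['cy']+c['fy']*q[1]/q[2]
E
python3 - <<'E'
from h import *
for n in('top','side'):
    c=snap(n,f'pics/{n}0.png');print({k:v for k,v in c.items() if k!='pixels'})
print(telemetry.read_state())
E
```

```text
pics
{'fx': 538.6587635871782, 'fy': 538.6587635871782, 'cx': 328.70965856246465, 'cy': 232.05558640061201, 'cam_to_world': array([[ 1.86823390e-02,  9.79459916e-01, -2.00771617e-01,
         2.54222769e+02],
       [-9.99822036e-01,  1.88280283e-02, -1.18400764e-03,
        -2.25415986e+01],
       [ 2.62044567e-03,  2.00758007e-01,  9.79637359e-01,
         1.58300897e+03],
       [ 0.00000000e+00,  0.00000000e+00,  0.00000000e+00,
         1.00000000e+00]])}
{'fx': 615.8211085070088, 'fy': 615.8211085070088, 'cx': 329.8317598351196, 'cy': 234.2097068425922, 'cam_to_world': array([[-7.92268949e-01,  4.61760651e-01, -3.98857135e-01,
        -9.16472534e+01],
       [-6.10151405e-01, -6.04921468e-01,  5.11649569e-01,
         8.15173700e+02],
       [-5.01760511e-03,  6.48727307e-01,  7.61004405e-01,
         1.34793903e+03],
       [ 0.00000000e+00,  0.00000000e+00,  0.00000000e+00,
         1.00000000e+00]])}
{'clock': 0.1, 'joints': array([-1.35759050e+00,  3.00407548e-01,  1.52152486e+00,  3.07032755e-05,
        1.32071023e+00, -6.66036539e-02]), 'qd': array([-0.00199527, -0.00101003, -0.00260451, -0.00149745,  0.00159122,
        0.00180828]), 'effort': array([ 5.02968433e-04, -5.32644510e+01, -3.53286874e+01,  7.09583564e-02,
        2.34815682e-02, -5.77998799e-05]), 'eef_pos': array([ 151.84685279, -528.37278238,  204.9449758 ]), 'eef_rot': array([-3.14054698e+00, -9.95551428e-05,  2.79801811e-01]), 'wrist_force': array([-0.50346698,  1.04687838,  0.0827968 ]), 'moment': array([-0.00048666, -0.01399471, -0.02371782]), 'finger_force': 0.0, 'finger_gap': 94.15970059834392}
```

View pics/top0.png

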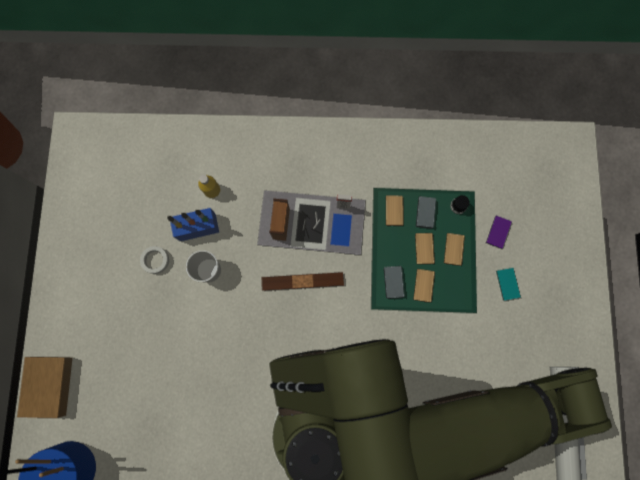

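View pics/side0.png

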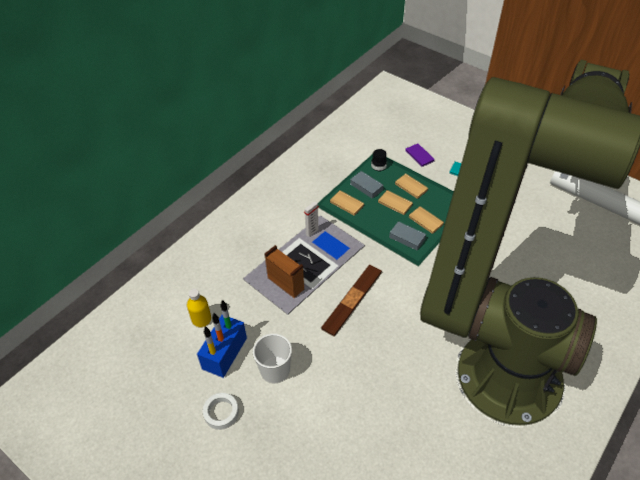

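```bash
python3 - <<'E'
import cv2
i=cv2.imread('pics/top0.png')
a=cv2.resize(i[180:320,255:480],None,fx=3.5,fy=3.5,interpolation=cv2.INTER_CUBIC);cv2.imwrite('pics/c1.png',a);print(a.shape)
a=cv2.resize(i[165:305,130:370],None,fx=3.3,fy=3.3,interpolation=cv2.INTER_CUBIC);cv2.imwrite('pics/c2.png',a)
E
```

```text
(490, 788, 3)
```

View pics/c1.png

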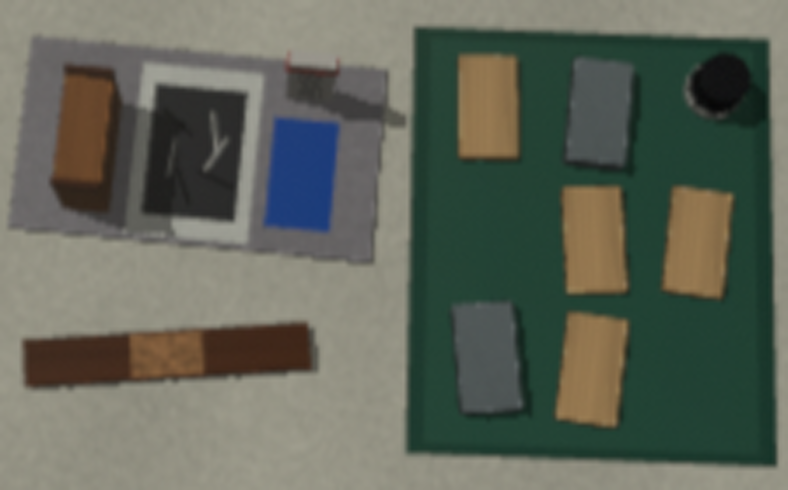

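View pics/c2.png

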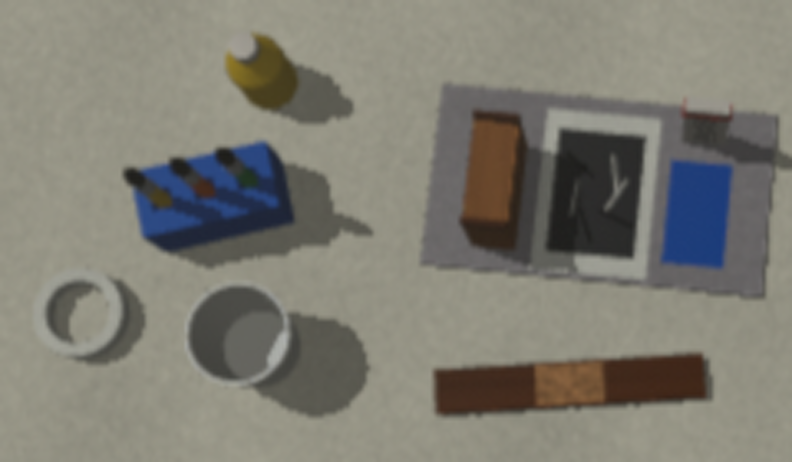

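```bash
cat > m.py <<'E'
from h import *
d=load('pics/top0.png')
c1=lambda p:(255+p[0]/3.5,180+p[1]/3.5)
c2=lambda p:(130+p[0]/3.3,165+p[1]/3.3)
def quad(n,q,z,f=c1):
    P=np.array([px(d,*f(p),z)[:2] for p in q]);m=P.mean(0)
    a=(P[0]+P[1]-P[2]-P[3])/2;b=(P[0]+P[3]-P[1]-P[2])/2
    print(n,m.round(1),'up %.1f left %.1f'%(np.linalg.norm(a),np.linalg.norm(b)),'yaw %.3f %.3f'%(np.arctan2(a[1],a[0]),np.arctan2(-b[0],b[1])))
quad('A',[(459,55),(517,55),(519,158),(458,157)],14)
quad('B',[(574,58),(634,64),(627,166),(566,160)],26)
quad('C',[(562,187),(624,186),(627,293),(568,293)],14)
quad('D',[(673,187),(733,193),(722,298),(662,290)],14)
quad('E',[(452,303),(512,302),(523,411),(462,413)],26)
quad('F',[(567,313),(628,320),(617,426),(556,418)],14)
quad('pad',[(275,118),(339,123),(330,231),(265,226)],7)
quad('plate',[(33,37),(388,68),(374,263),(10,230)],6)
quad('bridge',[(23,340),(308,322),(312,370),(26,387)],12)
for n,t,b in(('y',(131,176),(160,203)),('o',(178,165),(207,192)),('g',(224,155),(252,182))):print(n,px(d,*c2(t),178),px(d,*c2(b),77))
for p in((187,333),(291,333),(239,285),(239,385)):print('jar',px(d,*c2(p),95))
for p in((35,312),(128,312),(82,268),(82,358)):print('tape',px(d,*c2(p),25))
E
python3 m.py
```

```text
A [ 646.2 -216.7] up 90.4 left 51.0 yaw -0.001 0.011
B [ 640.1 -310.4] up 89.7 left 51.5 yaw -0.089 -0.083
C [ 531.9 -306.4] up 91.3 left 51.2 yaw 0.024 0.028
D [ 531.6 -392.8] up 90.1 left 50.8 yaw -0.131 -0.099
E [ 429.4 -213.1] up 91.0 left 50.1 yaw 0.090 0.044
F [ 422.4 -301.8] up 88.8 left 51.0 yaw -0.120 -0.104
pad [584.9 -58.3] up 94.6 left 55.2 yaw -0.072 -0.060
plate [606.   28.7] up 171.0 left 309.4 yaw -0.068 -0.072
bridge [427.8  52.2] up 39.9 left 238.6 yaw 0.102 0.080
y [571.45389441 405.04513048 178.        ] [570.78025311 408.82365442  77.        ]
o [581.3370283  367.65436799 178.        ] [581.30972233 368.83217843  77.        ]
g [590.39616847 330.91835792 178.        ] [590.94455186 330.41129032  77.        ]
jar [455.46454437 372.56116146  95.        ]
jar [457.13388624 284.94722184  95.        ]
jar [497.26435931 331.45234904  95.        ]
jar [412.42201967 325.87124647  95.        ]
tape [481.07163182 526.83280429  25.        ]
tape [482.64022946 444.64234492  25.        ]
tape [521.3305764  488.59521161  25.        ]
tape [441.02522911 481.88718209  25.        ]
```

Call:
play_rows --pt "0.277 0.316 -0.1" --pt "0.277 0.316 -0.1" --pt "0.277 0.316 -0.1" --pt "0.277 0.316 -0.1" --pt "0.277 0.316 -0.1" --pt "0.277 0.316 -0.1" --pt "0.277 0.316 -0.1" --pt "0.277 0.316 -0.1" --pt "0.277 0.316 -0.1" --pt "0.277 0.316 -0.1" --yaw '[-0.213,-0.213,-0.213,-0.213,-0.213,-0.213,-0.213,-0.213,-0.213,-0.213]' --hand 0.75 --force 20

```text
clock: 1.35
eef_pos: [428.4, -213.5, 105.7]
eef_rot: [3.141, -0.0, 0.065]
wrist_force: [0.7, -0.4, 0.5]
finger_gap: 70.6
finger_force: 0.0
```

```bash
python3 - <<'E'
from h import *
c=snap('wrist','pics/w1.png');print(c['T_tool_cam'],c['fx'],c['cx'],c['cy'])
s=telemetry.read_state();print(s['eef_pos'],s['eef_rot'],s['clock'])
E
```

```text
[[-6.92783229e-04  9.60494400e-01  2.78298449e-01  8.08512007e+01]
 [ 9.99999434e-01  8.90165351e-04 -5.82885025e-04  7.24469474e-01]
 [-8.07589439e-04  2.78297888e-01 -9.60494473e-01 -1.79906848e+02]
 [ 0.00000000e+00  0.00000000e+00  0.00000000e+00  1.00000000e+00]] 370.33665921798706 316.5375036424289 231.82695958299232
[ 428.38486455 -213.57272216  105.71942335] [ 3.14131585e+00 -3.49311018e-04  6.49888289e-02] 1.4
```

View pics/w1.png

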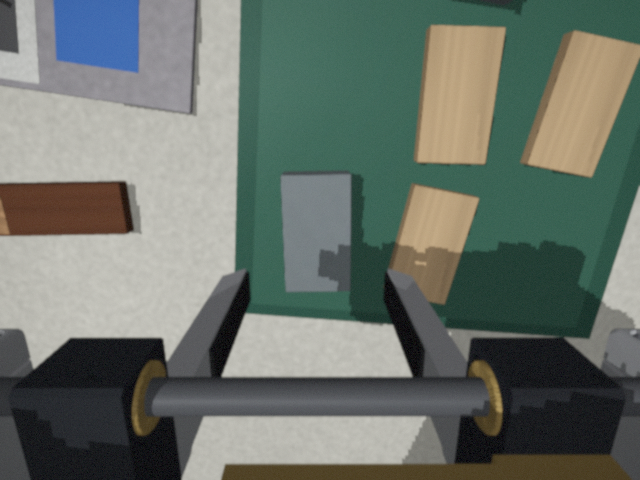

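```bash
cat > q.py <<'E'
from h import *
def quad(d,n,q,z):
    P=np.array([px(d,*p,z)[:2] for p in q]);m=P.mean(0)
    a=(P[0]+P[1]-P[2]-P[3])/2;b=(P[0]+P[3]-P[1]-P[2])/2
    print(n,m.round(1),'up %.1f left %.1f'%(np.linalg.norm(a),np.linalg.norm(b)),'yaw %.3f %.3f'%(np.arctan2(a[1],a[0]),np.arctan2(-b[0],b[1])))
E
python3 - <<'E'
from q import *
d=load('pics/w1.png')
quad(d,'E',[(281,173),(351,173),(349,291),(286,291)],26)
quad(d,'F',[(411,184),(479,197),(442,304),(389,290)],14)
quad(d,'C',[(429,25),(505,27),(490,163),(415,163)],14)
print(px(d,131,182,12),px(d,132,233,12))
print(px(d,138,72,7))
E
```

```text
E [ 431.9 -214.4] up 89.9 left 48.5 yaw 0.077 0.064
F [ 424.8 -302.3] up 87.8 left 48.7 yaw -0.112 -0.164
C [ 533.2 -306.7] up 89.1 left 52.3 yaw 0.059 0.053
[459.51651273 -74.87114816  12.        ] [419.9729635  -72.70945121  12.        ]
[536.1578672  -82.99351147   7.        ]
```

Call:
play_rows --pt "0.0015 -0.001 -0.06" --pt "0.0015 -0.001 -0.0995" --pt "0.0015 -0.001 -0.0995" --pt "0.0015 -0.001 -0.0995" --yaw '[0,0,0,0]'

```text
clock: 1.9
eef_pos: [430.9, -214.4, 7.5]
eef_rot: [3.141, -0.001, 0.066]
wrist_force: [-0.0, -0.2, -0.3]
finger_gap: 70.4
finger_force: 0.0
```

Call:
play_rows --pt "0 0 0" --pt "0 0 0" --pt "0 0 0" --pt "0 0 0" --pt "0 0 0.04" --pt "0 0 0.1" --pt "0.155 0.155 0.1" --pt "0.155 0.155 0.1" --pt "0.155 0.155 0.1" --pt "0.155 0.155 0.1" --pt "0.155 0.155 0.1" --pt "0.155 0.155 0.1" --yaw '[0,0,0,0,0,0,-0.135,-0.135,-0.135,-0.135,-0.135,-0.135]' --hand 0.4 --force 20

```text
clock: 3.4
eef_pos: [584.8, -59.0, 105.8]
eef_rot: [3.142, 0.001, -0.068]
wrist_force: [-0.8, -1.0, -0.8]
finger_gap: 49.8
finger_force: 20.0
```

```bash
python3 - <<'E'
from h import *
c=snap('wrist','pics/w2.png')
E
```

```text
(no output)
```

View pics/w2.png

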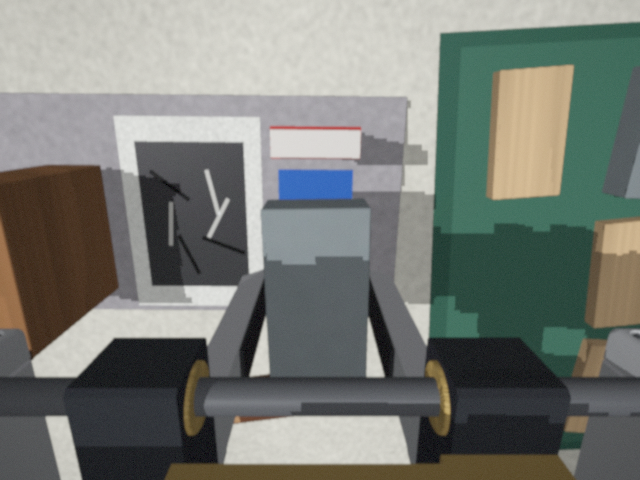

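```bash
python3 - <<'E'
from q import *
d=load('pics/w2.png')
print(px(d,279,170,7),px(d,352,170,7))
print(px(d,263,207,126),px(d,369,207,126))
d2=load('pics/w1.png')
print('A',[px(d,*p,14).round(1) for p in((490,74),(573,65),(563,195),(488,199))])
print('gauge top',px(d,270,126,102),px(d,361,127,102))
E
```

```text
[634.85031966 -35.28870647   7.        ] [631.08389837 -89.7122       7.        ]
[632.37948038 -39.51271443 126.        ] [629.15308344 -86.0798733  126.        ]
A [array([ 690.3, -185.5,   14. ]), array([ 692.1, -241.1,   14. ]), array([ 602.7, -244.7,   14. ]), array([ 603.5, -189.3,   14. ])]
gauge top [666.39272084 -43.26934144 102.        ] [662.94175737 -86.54341244 102.        ]
```

Call:
play_rows --pt "0 0 -0.05" --pt "0 0 -0.09" --pt "0 0 -0.094" --pt "0 0 -0.094" --yaw '[0,0,0,0]'

```text
clock: 3.95
eef_pos: [585.3, -59.2, 12.7]
eef_rot: [3.142, -0.0, -0.069]
wrist_force: [-0.4, 0.1, -0.7]
finger_gap: 49.7
finger_force: 20.0
```

Call:
play_rows --pt "0 0 0" --pt "0 0 0" --pt "0 0 0.03" --pt "0 0 0.09" --pt "0.055 -0.252 0.1" --pt "0.055 -0.252 0.1" --pt "0.055 -0.252 0.1" --pt "0.055 -0.252 0.1" --pt "0.055 -0.252 0.1" --pt "0.055 -0.252 0.1" --pt "0.055 -0.252 0.1" --yaw '[0,0,0,0,-0.017,-0.017,-0.017,-0.017,-0.017,-0.017,-0.017]' --hand 0.65

```text
clock: 5.32
eef_pos: [640.6, -309.1, 112.2]
eef_rot: [-3.141, -0.0, -0.084]
wrist_force: [-0.3, 1.4, -0.3]
finger_gap: 61.4
finger_force: 0.0
```

```bash
python3 - <<'E'
from h import *
snap('wrist','pics/w3.png')
E
```

```text
(no output)
```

View pics/w3.png

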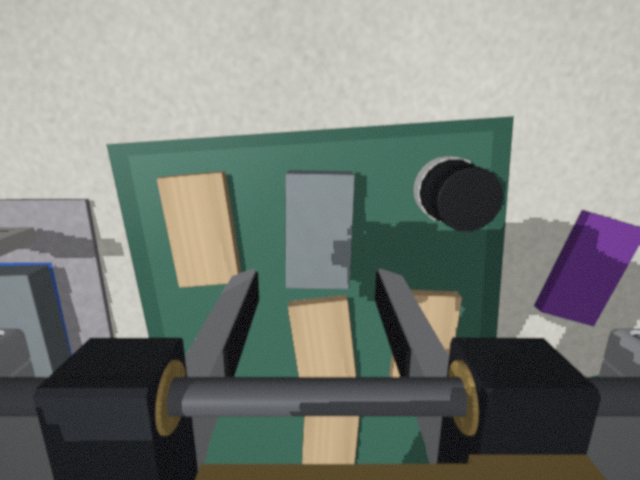

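```bash
python3 - <<'E'
from q import *
d=load('pics/w3.png');print(d['s']['eef_pos'])
quad(d,'B',[(286,171),(355,171),(349,290),(287,290)],26)
quad(d,'A',[(158,179),(223,172),(239,281),(180,287)],14)
E
```

```text
[ 640.56515698 -309.07766583  112.22390368]
B [ 643.1 -312.2] up 92.7 left 48.9 yaw -0.103 -0.085
A [ 648.4 -219.5] up 88.5 left 49.1 yaw -0.004 0.023
```

Call:
play_rows --pt "0.001 0 -0.06" --pt "0.001 0 -0.106" --pt "0.001 0 -0.106" --pt "0.001 0 -0.106" --yaw '[0,0,0,0]'

```text
clock: 5.88
eef_pos: [641.7, -309.8, 6.5]
eef_rot: [3.141, -0.0, -0.084]
wrist_force: [0.3, 0.0, 0.2]
finger_gap: 61.4
finger_force: 0.0
```

Call:
play_rows --pt "0 0 0" --pt "0 0 0" --pt "0 0 0" --pt "0 0 0.04" --pt "0 0 0.1" --pt "-0.056 0.252 0.12" --pt "-0.056 0.252 0.12" --pt "-0.056 0.252 0.12" --pt "-0.056 0.252 0.12" --pt "-0.056 0.252 0.12" --pt "-0.056 0.252 0.12" --pt "-0.056 0.252 0.12" --yaw '[0,0,0,0,0,0.017,0.017,0.017,0.017,0.017,0.017,0.017]' --hand 0.4

```text
clock: 7.38
eef_pos: [585.5, -59.9, 125.7]
eef_rot: [3.141, 0.0, -0.07]
wrist_force: [-0.1, -0.4, -0.6]
finger_gap: 50.0
finger_force: 19.9
```

Call:
play_rows --pt "0 0 -0.05" --pt "0 0 -0.087" --pt "0 0 -0.091" --pt "0 0 -0.091" --yaw '[0,0,0,0]'

```text
clock: 7.88
eef_pos: [585.5, -59.5, 35.0]
eef_rot: [3.142, 0.0, -0.069]
wrist_force: [-0.6, -0.8, 0.0]
finger_gap: 50.0
finger_force: 20.0
```

Call:
play_rows --pt "0 0 0" --pt "0 0 0" --pt "0 0 0.03" --pt "0 0 0.09" --pt "0.0615 -0.159 0.09" --pt "0.0615 -0.159 0.09" --pt "0.0615 -0.159 0.09" --pt "0.0615 -0.159 0.09" --pt "0.0615 -0.159 0.02" --pt "0.0615 -0.159 -0.0305" --pt "0.0615 -0.159 -0.0305" --pt "0.0615 -0.159 -0.0305" --yaw '[0,0,0,0,0.075,0.075,0.075,0.075,0.075,0.075,0.075,0.075]' --hand 0.7

```text
clock: 9.38
eef_pos: [646.9, -216.8, 4.9]
eef_rot: [-3.142, -0.0, 0.008]
wrist_force: [-0.1, -0.0, -0.9]
finger_gap: 65.9
finger_force: 0.0
```

```bash
python3 - <<'E'
from h import *
snap('top','pics/t1.png');snap('side','pics/s1.png')
a=cv2.imread('pics/t1.png')[165:325,260:490];b=cv2.imread('pics/s1.png')[120:320,230:480]
a=cv2.resize(a,None,fx=3,fy=3);b=cv2.resize(b,None,fx=3,fy=3)
cv2.imwrite('pics/s1c.png',b)
E
```

```text
(no output)
```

View pics/s1c.png

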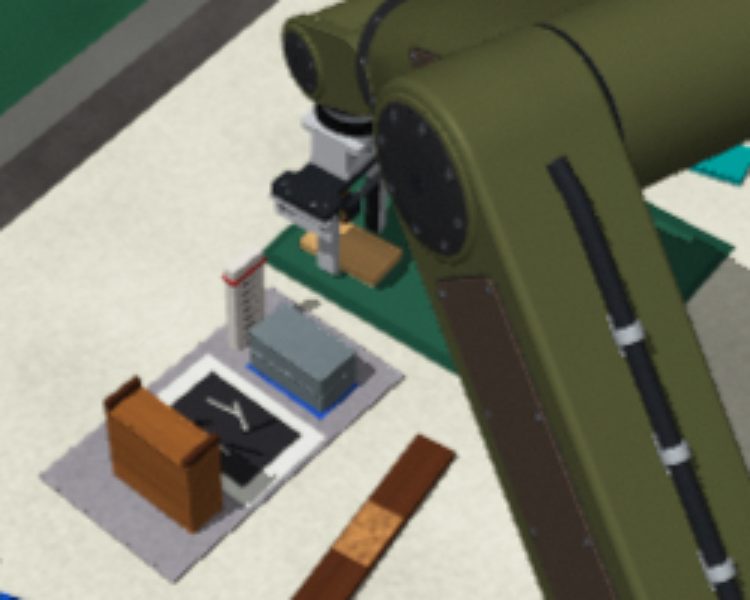

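Call:
play_rows --pt "0 0 0" --pt "0 0 0" --pt "0 0 0" --pt "0 0 0.04" --pt "0 0 0.1" --pt "-0.0615 0.159 0.12" --pt "-0.0615 0.159 0.12" --pt "-0.0615 0.159 0.12" --pt "-0.0615 0.159 0.12" --pt "-0.0615 0.159 0.12" --pt "-0.0615 0.159 0.12" --yaw '[0,0,0,0,0,-0.075,-0.075,-0.075,-0.075,-0.075,-0.075]' --hand 0.4

```text
clock: 10.85
eef_pos: [585.6, -59.6, 124.1]
eef_rot: [3.142, 0.0, -0.069]
wrist_force: [-0.3, 0.5, -0.3]
finger_gap: 49.7
finger_force: 19.9
```

Call:
play_rows --pt "0 0 -0.05" --pt "0 0 -0.065" --pt "0 0 -0.067" --pt "0 0 -0.067" --yaw '[0,0,0,0]'

```text
clock: 11.35
eef_pos: [585.8, -59.0, 58.0]
eef_rot: [3.142, -0.001, -0.069]
wrist_force: [0.4, 0.7, -0.7]
finger_gap: 49.8
finger_force: 19.9
```

Call:
play_rows --pt "0 0 0" --pt "0 0 0" --pt "0 0 0.03" --pt "0 0 0.07" --pt "-0.053 -0.248 0.07" --pt "-0.053 -0.248 0.07" --pt "-0.053 -0.248 0.07" --pt "-0.053 -0.248 0.07" --pt "-0.053 -0.248 0.07" --pt "-0.053 -0.248 0.0" --pt "-0.053 -0.248 -0.0" --pt "-0.053 -0.248 -0.0" --yaw '[0,0,0,0,0.105,0.105,0.105,0.105,0.105,0.105,0.105,0.105]' --hand 0.65

```text
clock: 12.85
eef_pos: [533.0, -306.1, 58.6]
eef_rot: [3.141, -0.0, 0.038]
wrist_force: [-0.8, -0.3, 1.6]
finger_gap: 61.2
finger_force: 0.0
```

```bash
python3 - <<'E'
from h import *
snap('side','pics/s2.png');snap('wrist','pics/w4.png')
b=cv2.imread('pics/s2.png')[190:320,230:380]
b=cv2.resize(b,None,fx=3,fy=3);w=cv2.imread('pics/w4.png')
w=cv2.resize(w,(400,300));o=np.zeros((390,850,3),np.uint8);o[:,:450]=b;o[:300,450:]=w
cv2.imwrite('pics/m1.png',o[:,:800])
E
```

```text
(no output)
```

View pics/m1.png

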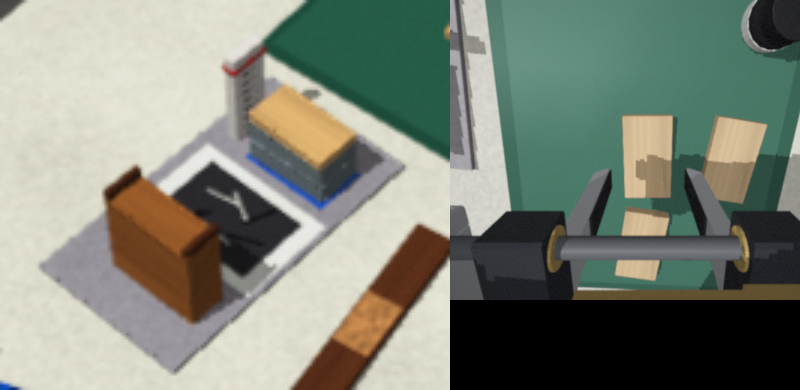

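Call:
play_rows --pt "0 0 -0.04" --pt "0 0 -0.053" --pt "0 0 -0.053" --yaw '[0,0,0]'

```text
clock: 13.32
eef_pos: [532.6, -306.6, 5.0]
eef_rot: [-3.142, 0.0, 0.037]
wrist_force: [0.2, -0.7, 0.1]
finger_gap: 61.3
finger_force: 0.0
```

Call:
play_rows --pt "0 0 0" --pt "0 0 0" --pt "0 0 0" --pt "0 0 0.04" --pt "0 0 0.1" --pt "0.053 0.248 0.125" --pt "0.053 0.248 0.125" --pt "0.053 0.248 0.125" --pt "0.053 0.248 0.125" --pt "0.053 0.248 0.125" --pt "0.053 0.248 0.125" --pt "0.053 0.248 0.125" --yaw '[0,0,0,0,0,-0.105,-0.105,-0.105,-0.105,-0.105,-0.105,-0.105]' --hand 0.4

```text
clock: 14.82
eef_pos: [585.2, -60.0, 129.4]
eef_rot: [3.141, 0.0, -0.07]
wrist_force: [0.2, -0.9, 0.4]
finger_gap: 49.8
finger_force: 20.0
```

Call:
play_rows --pt "0 0 -0.045" --pt "0 0 -0.058" --pt "0 0 -0.06" --pt "0 0 -0.06" --yaw '[0,0,0,0]'

```text
clock: 15.32
eef_pos: [585.5, -59.3, 69.9]
eef_rot: [3.142, -0.0, -0.069]
wrist_force: [0.2, -0.0, -0.1]
finger_gap: 49.6
finger_force: 20.0
```

Call:
play_rows --pt "0 0 0" --pt "0 0 0" --pt "0 0 0.02" --pt "0 0 0.055" --pt "-0.162 -0.2435 0.055" --pt "-0.162 -0.2435 0.055" --pt "-0.162 -0.2435 0.055" --pt "-0.162 -0.2435 0.055" --pt "-0.162 -0.2435 0.055" --pt "-0.162 -0.2435 0.0" --pt "-0.162 -0.2435 0" --pt "-0.162 -0.2435 0" --yaw '[0,0,0,0,-0.047,-0.047,-0.047,-0.047,-0.047,-0.047,-0.047,-0.047]' --hand 0.7

```text
clock: 16.82
eef_pos: [424.2, -302.2, 71.0]
eef_rot: [3.141, -0.001, -0.115]
wrist_force: [0.9, 0.0, 0.9]
finger_gap: 65.7
finger_force: 0.0
```

Call:
play_rows --pt "0 0 -0.04" --pt "0 0 -0.065" --pt "0 0 -0.065" --pt "0 0 -0.065" --yaw '[0,0,0,0]'

```text
clock: 17.32
eef_pos: [424.5, -302.6, 6.5]
eef_rot: [3.14, -0.002, -0.115]
wrist_force: [1.6, -0.2, 0.1]
finger_gap: 65.9
finger_force: 0.0
```

Call:
play_rows --pt "0 0 0" --pt "0 0 0" --pt "0 0 0" --pt "0 0 0.04" --pt "0 0 0.1" --pt "0.162 0.2435 0.135" --pt "0.162 0.2435 0.135" --pt "0.162 0.2435 0.135" --pt "0.162 0.2435 0.135" --pt "0.162 0.2435 0.135" --pt "0.162 0.2435 0.135" --pt "0.162 0.2435 0.135" --yaw '[0,0,0,0,0,0.047,0.047,0.047,0.047,0.047,0.047,0.047]' --hand 0.4

```text
clock: 18.82
eef_pos: [585.0, -59.0, 139.3]
eef_rot: [3.141, 0.001, -0.068]
wrist_force: [0.0, 0.3, 0.0]
finger_gap: 49.7
finger_force: 20.0
```

Call:
play_rows --pt "0 0 -0.045" --pt "0 0 -0.057" --pt "0 0 -0.058" --pt "0 0 -0.058" --yaw '[0,0,0,0]'

```text
clock: 19.32
eef_pos: [585.4, -59.2, 82.1]
eef_rot: [3.142, -0.0, -0.069]
wrist_force: [-0.5, -1.2, -0.5]
finger_gap: 49.5
finger_force: 20.0
```

Call:
play_rows --pt "0 0 0" --pt "0 0 0" --pt "0 0 0.02" --pt "0 0 0.05" --pt "-0.053 -0.334 0.05" --pt "-0.053 -0.334 0.05" --pt "-0.053 -0.334 0.05" --pt "-0.053 -0.334 0.05" --pt "-0.053 -0.334 0.05" --pt "-0.053 -0.334 0.04" --pt "-0.053 -0.334 0" --pt "-0.053 -0.334 0" --yaw '[0,0,0,0,-0.045,-0.045,-0.045,-0.045,-0.045,-0.045,-0.045,-0.045]' --hand 0.7

```text
clock: 20.82
eef_pos: [531.3, -391.1, 78.3]
eef_rot: [-3.138, 0.005, -0.113]
wrist_force: [0.6, 0.5, -1.1]
finger_gap: 65.8
finger_force: 0.0
```

```bash
python3 - <<'E'
from h import *
snap('side','pics/s3.png');snap('wrist','pics/w5.png')
b=cv2.imread('pics/s3.png')[190:320,230:380]
b=cv2.resize(b,(450,390));w=cv2.imread('pics/w5.png')[80:380,220:570]
o=np.zeros((390,800,3),np.uint8);o[:,:450]=b;o[:300,450:]=w
cv2.imwrite('pics/m2.png',o)
E
```

```text
(no output)
```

View pics/m2.png

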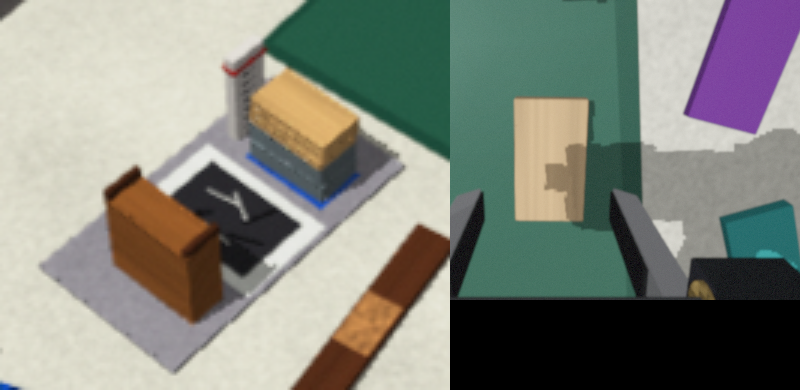

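Call:
play_rows --pt "0 0 -0.05" --pt "0 0 -0.077" --pt "0 0 -0.077" --pt "0 0 -0.077" --yaw '[0,0,0,0]'

```text
clock: 21.42
eef_pos: [533.5, -393.1, 7.0]
eef_rot: [3.14, -0.003, -0.113]
wrist_force: [0.1, 0.1, 0.7]
finger_gap: 66.4
finger_force: 0.0
```

Call:
play_rows --pt "0 0 0" --pt "0 0 0" --pt "0 0 0" --pt "0 0 0.05" --pt "0 0 0.1" --pt "0.053 0.334 0.14" --pt "0.053 0.334 0.14" --pt "0.053 0.334 0.14" --pt "0.053 0.334 0.14" --pt "0.053 0.334 0.14" --pt "0.053 0.334 0.14" --pt "0.053 0.334 0.14" --yaw '[0,0,0,0,0,0.045,0.045,0.045,0.045,0.045,0.045,0.045]' --hand 0.4

```text
clock: 22.92
eef_pos: [585.7, -56.9, 144.9]
eef_rot: [-3.142, -0.001, -0.065]
wrist_force: [0.2, -0.3, -0.4]
finger_gap: 49.5
finger_force: 20.0
```

Call:
play_rows --pt "0 0 -0.03" --pt "0 0 -0.048" --pt "0 0 -0.0505" --pt "0 0 -0.0505" --yaw '[0,0,0,0]'

```text
clock: 23.42
eef_pos: [585.3, -59.4, 93.8]
eef_rot: [3.142, 0.0, -0.069]
wrist_force: [0.3, 0.6, -0.1]
finger_gap: 49.9
finger_force: 20.0
```

Call:
play_rows --pt "0 0 0" --pt "0 0 0" --pt "0 0 0.02" --pt "0 0 0.06" --pt "-0.12 0.04 0.1" --pt "-0.12 0.04 0.1" --pt "-0.12 0.04 0.1" --yaw '[0,0,0,0,0.1,0.1,0.1]' --hand 0.7

```text
clock: 24.3
eef_pos: [463.8, -17.9, 195.7]
eef_rot: [3.141, -0.003, 0.033]
wrist_force: [0.4, 0.1, -0.8]
finger_gap: 65.3
finger_force: 0.0
```

```bash
python3 - <<'E'
from h import *
snap('side','pics/s4.png');snap('top','pics/t4.png')
b=cv2.imread('pics/s4.png')[190:390,190:400]
b=cv2.resize(b,(410,390));w=cv2.imread('pics/t4.png')[170:300,240:370]
o=np.zeros((390,800,3),np.uint8);o[:,:410]=b;o[:,410:]=cv2.resize(w,(390,390))
cv2.imwrite('pics/m3.png',o)
E
```

View pics/m3.png

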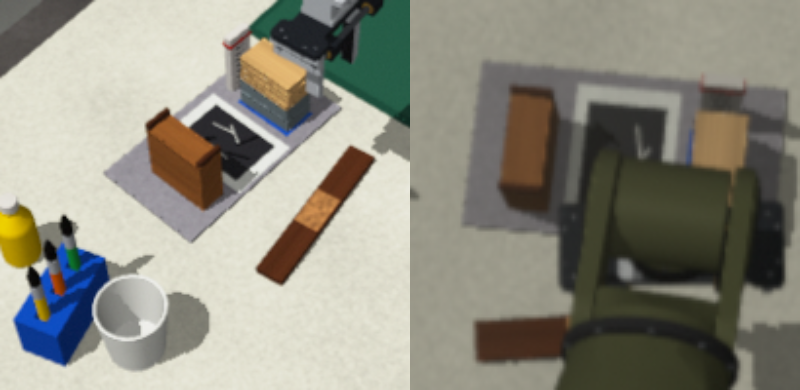

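```bash
python3 - <<'E'
from q import *
d=load('pics/s4.png');f=lambda x,y:(190+x/1.952,190+y/1.95)
P=np.array([px(d,*f(*p),12)[:2] for p in((355,147),(375,159),(278,281),(257,268))]);print(P.round(1),P.mean(0))
print('jar rim',[px(d,*f(*p),95).round(1) for p in((93,307),(168,305),(130,277),(131,339))])
for n,t,b in(('y',(33,268),(44,318)),('o',(50,242),(59,292)),('g',(66,218),(75,267))):print(n,px(d,*f(*t),180),px(d,*f(*b),76))
t=load('pics/t4.png');g=lambda x,y:(240+(x-410)/3,170+y/3)
print('riser',[px(t,*g(*p),102).round(1) for p in((510,95),(556,97),(550,183),(502,178))])
E
```

```text
[[449.  -64. ]
 [414.9 -63.7]
 [402.8 173.5]
 [436.2 174.6]] [425.7290159   55.08333925]
jar rim [array([524.6, 374.9,  95. ]), array([455.7, 318.8,  95. ]), array([517.4, 317.5,  95. ]), array([460.4, 379. ,  95. ])]
y [571.24834987 409.24549357 180.        ] [570.1710129  414.77723568  76.        ]
o [580.55212029 372.46947216 180.        ] [580.95529116 378.11644887  76.        ]
g [589.13188863 337.20628877 180.        ] [590.11008932 340.55543507  76.        ]
riser [array([642.8, 138.1, 102. ]), array([641.7,  94.5, 102. ]), array([558.5,  97.3, 102. ]), array([562.4, 142.4, 102. ])]
```

Call:
play_rows --pt "-0.0385 0.072 0" --pt "-0.0385 0.072 0" --pt "-0.0385 0.072 0" --pt "-0.0385 0.072 -0.02" --pt "-0.0385 0.072 -0.04" --pt "-0.0385 0.072 -0.06" --pt "-0.0385 0.072 -0.085" --pt "-0.0385 0.072 -0.085" --pt "-0.0385 0.072 -0.085" --pt "-0.0385 0.072 -0.085" --pt "-0.0385 0.072 -0.085" --pt "-0.0385 0.072 -0.085" --yaw '[1.618,1.618,1.618,1.618,1.618,1.618,1.618,1.618,1.618,1.618,1.618,1.618]' --hand 0.7

```text
clock: 25.9
eef_pos: [427.1, 53.3, 108.8]
eef_rot: [-3.142, 0.0, 1.648]
wrist_force: [0.2, 0.1, -0.7]
finger_gap: 65.6
finger_force: 0.0
```

```bash
python3 - <<'E'
from h import *
c=snap('wrist','pics/w6.png');print(telemetry.read_state()['eef_pos'],telemetry.read_state()['eef_rot'])
a=cv2.imread('pics/w6.png')
cv2.imwrite('pics/w6c.png',a[:,:])
E
```

```text
[427.03200423  53.35529751 108.88928669] [-3.14155457e+00 -2.24062471e-05  1.64850566e+00]
```

View pics/w6c.png

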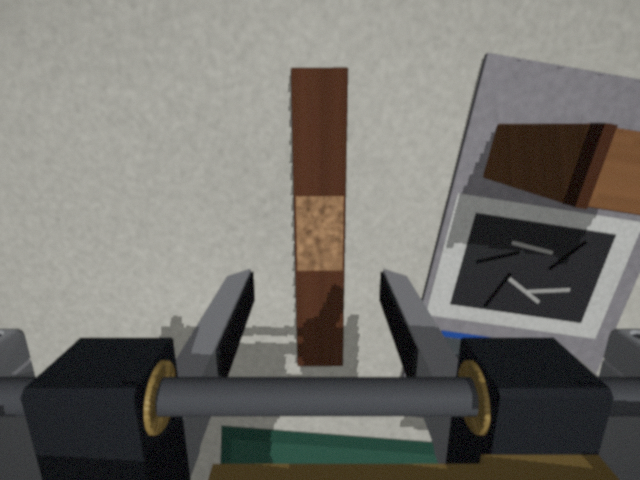

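```bash
python3 - <<'E'
from q import *
d=load('pics/w6.png')
print([px(d,*p,12).round(1) for p in((320,232),(319,68),(320,365))])
print([px(d,*p,7).round(1) for p in((475,214),(614,236),(582,322),(452,303))])
E
```

```text
[array([429.3,  53.5,  12. ]), array([419.3, 170.9,  12. ]), array([438.8, -66.6,  12. ])]
[array([549.1,  75.9,   7. ]), array([662.9,  66.6,   7. ]), array([658.7, -10.7,   7. ]), array([544.9,  -1.4,   7. ])]
```

```bash
python3 - <<'E'
from q import *
t=load('pics/top0.png');f=lambda x,y:(255+x/3.5,180+y/3.5)
P=lambda d,l,z,g=lambda *a:a:[px(d,*g(*p),z).round(1).tolist()[:2] for p in l]
print('print white',P(t,[(143,62),(265,73),(248,243),(130,232)],7,f))
print('red',P(t,[(288,67),(338,71)],102,f),'foot',P(t,[(288,98),(337,102)],6,f))
w=load('pics/w2.png');print('w2 foot',P(w,[(270,158),(361,158)],6),'red',P(w,[(270,127),(361,128)],102))
print('plate w2 far edge',P(w,[(0,93),(407,98)],6))
print('print w2',P(w,[(115,116),(260,118),(247,302)],7))
E
```

```text
print white [[681.4, 80.7], [673.6, -24.9], [524.4, -13.2], [532.0, 87.1]]
red [[653.7, -43.3], [651.1, -84.0]] foot [[652.0, -45.1], [649.2, -87.4]]
w2 foot [[644.0, -29.4], [639.4, -96.8]] red [[665.9, -43.2], [662.5, -86.5]]
plate w2 far edge [[702.4, 156.8], [679.1, -131.0]]
print w2 [[681.3, 78.4], [672.8, -25.3], [528.5, 1.7]]
```

Call:
play_rows --pt "0.002 -0.001 -0.06" --pt "0.002 -0.001 -0.105" --pt "0.002 -0.001 -0.105" --pt "0.002 -0.001 -0.105" --yaw '[0,0,0,0]'

```text
clock: 26.45
eef_pos: [428.9, 52.4, 3.9]
eef_rot: [-3.141, -0.0, 1.649]
wrist_force: [-0.5, -0.8, -0.4]
finger_gap: 66.0
finger_force: 0.0
```

Call:
play_rows --pt "0 0 0" --pt "0 0 0" --pt "0 0 0" --pt "0 0 0" --pt "0 0 0.05" --pt "0 0 0.1" --pt "0 0 0.14" --pt "0.04 -0.005 0.14" --pt "0.1 -0.012 0.14" --pt "0.1655 -0.0215 0.14" --pt "0.1655 -0.0215 0.14" --pt "0.1655 -0.0215 0.14" --yaw '[0,0,0,0,0,0,0,-0.05,-0.1,-0.147,-0.147,-0.147]' --hand 0.2 --force 30

```text
clock: 27.95
eef_pos: [593.7, 30.9, 143.3]
eef_rot: [-3.14, 0.0, 1.503]
wrist_force: [0.5, 0.5, -0.9]
finger_gap: 39.7
finger_force: 30.0
```

```bash
python3 - <<'E'
from h import *
snap('wrist','pics/w7.png')
cv2.imwrite('pics/w7c.png',cv2.imread('pics/w7.png'))
print(telemetry.read_state()['eef_pos'])
E
```

```text
[593.4839745   31.08829348 143.84519956]
```

View pics/w7c.png

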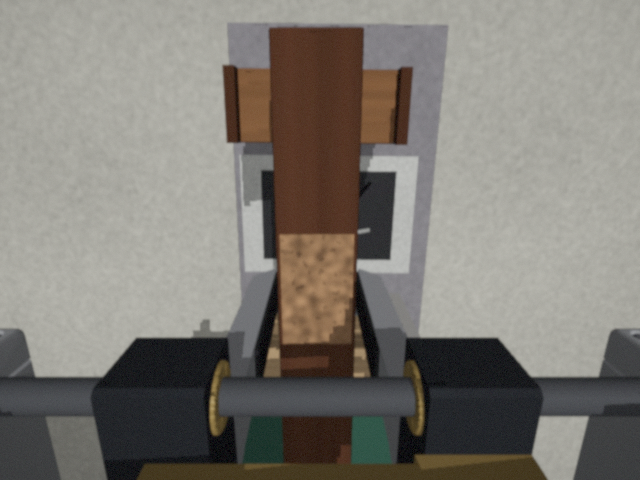

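Call:
play_rows --pt "0 0 -0.02" --pt "0 0 -0.034" --pt "0 0 -0.037" --pt "0 0 -0.037" --pt "0 0 -0.037" --yaw '[0,0,0,0,0]'

```text
clock: 28.62
eef_pos: [594.6, 30.9, 107.6]
eef_rot: [3.141, -0.0, 1.503]
wrist_force: [-0.7, 0.8, -0.6]
finger_gap: 39.4
finger_force: 30.0
```

Call:
play_rows --pt "0 0 0" --pt "0 0 0" --pt "0 0 0" --pt "0 0 0.03" --pt "0 0 0.09" --pt "0 0 0.13" --pt "-0.03 0.1 0.15" --pt "-0.08 0.2 0.15" --pt "-0.105 0.311 0.15" --pt "-0.105 0.311 0.15" --pt "-0.105 0.311 0.15" --pt "-0.105 0.311 0.15" --yaw '[0,0,0,0,0,0,0,0,0,0,0,0]' --hand 0.65

```text
clock: 30.12
eef_pos: [488.0, 344.7, 256.9]
eef_rot: [-3.141, -0.0, 1.506]
wrist_force: [0.2, -0.4, 0.7]
finger_gap: 61.4
finger_force: 0.0
```

```bash
python3 - <<'E'
from h import *
for n in('wrist','top','side'):snap(n,f'pics/{n}8.png')
s=telemetry.read_state();print(s['eef_pos'],s['eef_rot'])
w=cv2.imread('pics/wrist8.png')
t=cv2.imread('pics/top8.png')[160:310,130:370];sd=cv2.imread('pics/side8.png')[190:430,190:400]
o=np.zeros((600,800,3),np.uint8)
o[:300,:400]=cv2.resize(w,(400,300));o[300:550,:400]=cv2.resize(t,(400,250));o[:457,400:]=cv2.resize(sd,(400,457))
cv2.imwrite('pics/m8.png',o)
# jar rim via ellipse/white mask in wrist
hsv=cv2.cvtColor(w,cv2.COLOR_BGR2HSV)
b=cv2.inRange(hsv,(105,150,40),(130,255,255));print('blue',cv2.boundingRect(b))
E
```

```text
[489.50843682 341.59055856 256.76047511] [-3.14147674e+00  3.77752232e-04  1.50341468e+00]
blue (362, 105, 95, 357)
```

View pics/m8.png

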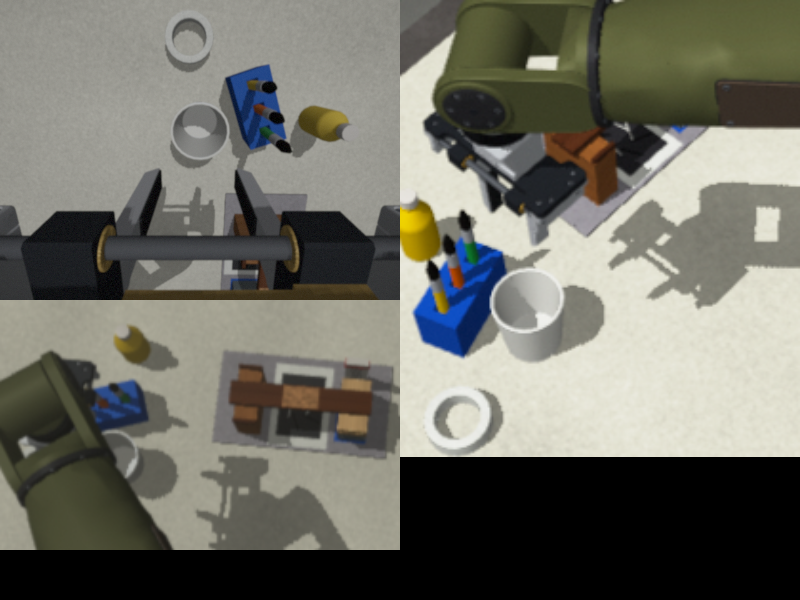

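```bash
python3 - <<'E'
from q import *
d=load('pics/wrist8.png');k=1.6
for n,l,z in(('jar',[(171,131),(228,131),(200,103),(200,159)],95),('tips y o g',[(276,87),(284,116),(290,150)],178),('bases',[(250,86),(256,109),(264,131)],77),('tape',[(165,37),(212,37),(188,12),(188,62)],25)):
    print(n,[px(d,p[0]*k,p[1]*k,z).round(1)[:2].tolist() for p in l])
# rim fit: edges -> hough in wrist picture
g=cv2.cvtColor(cv2.imread('pics/wrist8.png'),cv2.COLOR_BGR2GRAY)
c=cv2.HoughCircles(cv2.medianBlur(g,3)[120:280,220:420],cv2.HOUGH_GRADIENT,1.5,60,param1=120,param2=30,minRadius=35,maxRadius=55);print(c)
if c is not None:
    for q in c[0][:2]:print(px(d,q[0]+220,q[1]+120,95))
# handle colours centroids
h=cv2.cvtColor(cv2.imread('pics/wrist8.png'),cv2.COLOR_BGR2HSV)
for n,lo,hi in(('y',(18,120,80),(34,255,255)),('o',(4,150,90),(15,255,255)),('g',(50,100,40),(85,255,255))):
    m=cv2.inRange(h,lo,hi);m[:,:370]=0;m[:,470:]=0;m[:100]=0;m[260:]=0
    ys,xs=np.nonzero(m);print(n,len(xs),xs.min(),xs.max(),ys.min(),ys.max(),xs.mean(),ys.mean(),px(d,xs.mean(),ys.mean(),96).round(1))
E
```

```text
jar [[447.4, 350.3], [533.3, 344.7], [493.7, 389.3], [488.3, 302.7]]
tips y o g [[576.9, 409.7], [586.8, 377.4], [595.4, 336.7]]
bases [[570.6, 407.8], [579.8, 372.5], [592.7, 336.7]]
tape [[443.6, 492.0], [520.2, 487.0], [483.9, 525.8], [478.1, 451.2]]
[[[99.75 90.75 44.15]]]
[490.79788218 346.37112702  95.        ]
y 66 397 411 129 134 404.3333333333333 131.22727272727272 [570.3 413.9  96. ]
o 63 410 423 167 174 416.8412698412698 170.65079365079364 [581.8 378.3  96. ]
g 228 416 436 203 221 425.17105263157896 210.9561403508772 [590.  339.9  96. ]
```

Call:
play_rows --pt "0.05 -0.006 0" --pt "0.101 -0.006 0" --pt "0.101 -0.006 -0.03" --pt "0.101 -0.006 -0.052" --pt "0.101 -0.006 -0.052" --pt "0.101 -0.006 -0.052" --yaw '[0.15,0.327,0.327,0.327,0.327,0.327]' --hand 0.4

```text
clock: 31.02
eef_pos: [591.1, 335.0, 206.4]
eef_rot: [3.14, -0.0, 1.829]
wrist_force: [-0.3, -0.5, 0.1]
finger_gap: 37.9
finger_force: 0.0
```

```bash
python3 - <<'E'
from q import *
snap('wrist','pics/w9.png')
d=load('pics/w9.png');print(d['s']['eef_pos'],d['s']['eef_rot'][2])
a=cv2.imread('pics/w9.png');h=cv2.cvtColor(a,cv2.COLOR_BGR2HSV)
for n,lo,hi in(('y',(18,120,60),(34,255,255)),('o',(3,150,60),(15,255,255)),('g',(45,90,30),(85,255,255)),('b',(105,150,40),(130,255,255))):
    m=cv2.inRange(h,lo,hi);k,_,st,ce=cv2.connectedComponentsWithStats(m)
    for i in range(1,k):
        if st[i][4]>60:print(n,st[i],ce[i].round(1),px(d,*ce[i],95).round(1)[:2])
for n in('top0','s4'):
    d=load(f'pics/{n}.png')
d=load('pics/top0.png');c2=lambda p:(130+p[0]/3.3,165+p[1]/3.3)
print('cap',px(d,*c2((245,45)),120),'base',px(d,*c2((272,107)),0),px(d,*c2((298,85)),0))
for p in ([591,336,180],[591,336,90],[572,410,180],[572,410,90]):print(proj(load('pics/w9.png'),p))
E
```

```text
[591.13715002 335.01528557 206.38207591] 1.8286410967577291
y [ 394  207   72   69 2864] [426.1 237.6] [680.2 349.1]
y [214 361  20  75 674] [222.  398.6] [547.2 150.1]
y [402 362  18  73 458] [412.9 399.6] [721.7 194.5]
y [ 137  455  399   25 4915] [356.4 469.5] [694.1  99.8]
o [315 170  14   9  93] [321.  173.2] [582.9 378.1]
o [269 451  19  13  65] [276.1 456. ] [611.9  96.2]
g [314 214  16  17 225] [321.2 221. ] [593.1 340.8]
g [614 280  26  48 640] [630.7 310.5] [875.9 331.4]
g [588 342  18  35 202] [596.6 363.7] [871.8 274.4]
g [ 537  417   50   63 1925] [562.9 450. ] [885.1 175.2]
b [ 286  105   73  141 7936] [321.  169.9] [582.2 380.6]
cap [701.48682139 334.06314935 120.        ] base [679.24555735 334.60758901   0.        ] [700.69564556 311.92859845   0.        ]
(np.float64(317.8294234206977), np.float64(263.7032814519601))
(np.float64(317.2281930185484), np.float64(224.34161939928174))
(np.float64(318.79625424916486), np.float64(130.65293479748766))
(np.float64(317.8573540211218), np.float64(128.61960233385028))
```

```bash
python3 - <<'E'
from q import *
d=load('pics/w9.png')
for p in((286,105),(359,105),(286,246),(359,246),(322.5,175.5)):print(px(d,*p,75).round(1))
for p in((321,214),(321,170)):print(px(d,*p,75).round(1))
for p in((321,231),(321,178.5)):print(px(d,*p,118).round(1))
a=cv2.imread('pics/w9.png')
g=cv2.cvtColor(a,cv2.COLOR_BGR2GRAY)
for r in (190,235,245,255,260,265,270,280):print(r,g[r,296:346:2])
E
```

```text
[543.  420.9  75. ]
[599.2 435.7  75. ]
[570.4 305.9  75. ]
[632.9 322.3  75. ]
[585.6 374.2  75. ]
[592.9 341.9  75. ]
[583.2 378.3  75. ]
[593. 339. 118.]
[582.9 377.2 118. ]
190 [67 68 70 73 65 45 40 43 69 59 10 15 11  6  5 16 18 13 72 78 69 71 68 68
 69]
235 [64 66 64 63 53 39 43 40 51 64 73 82 91 98 99 99 97 92 72 66 69 63 71 69
 68]
245 [59 51 53 47 53 49 54 49 76 63 20  4 15 17  0  5 13 31 88 88 83 86 87 85
 83]
255 [104 116 118 109 114 122 118 105  61  13   5  11   9  11   6   7  14  10
  12 103 157 161 160 160 160]
260 [161 161 157 156 156 159 161 159 139  65   7   7  18  18  17  10   9   9
  60 139 159 161 157 161 160]
265 [159 157 159 158 158 156 163 162 161 157 131  60  18  19   6   2  51 129
 158 161 164 162 159 161 162]
270 [161 161 160 159 156 159 160 159 159 159 163 160 148 134 135 145 159 158
 157 156 159 160 157 160 163]
280 [158 161 163 165 161 159 158 158 157 157 156 155 159 158 158 156 160 160
 160 161 163 166 165 161 160]
```

Call:
play_rows --pt "0.0005 0 -0.05" --pt "0.0005 0 -0.1" --pt "0.0005 0 -0.112" --pt "0.0005 0 -0.112" --pt "0.0005 0 -0.112" --yaw '[0,0,0,0,0]'

```text
clock: 31.7
eef_pos: [591.9, 336.4, 95.7]
eef_rot: [3.138, -0.001, 1.83]
wrist_force: [0.2, -0.2, -0.1]
finger_gap: 37.6
finger_force: 0.0
```

Call:
play_rows --pt "0 0 0" --pt "0 0 0" --pt "0 0 0" --pt "0 0 0" --pt "0 0 0.04" --pt "0 0 0.1" --pt "0 0 0.1" --pt "0 0 0.1" --yaw '[0,0,0,0,0,0,0,0]' --hand 0 --force 15

```text
clock: 32.7
eef_pos: [590.6, 335.8, 192.3]
eef_rot: [-3.141, 0.0, 1.83]
wrist_force: [0.3, -0.0, 0.0]
finger_gap: 13.7
finger_force: 15.0
```

```bash
cat > col.py <<'E'
from q import *
R={'y':((18,120,60),(34,255,255)),'o':((3,150,60),(15,255,255)),'g':((45,90,30),(85,255,255))}
def blobs(f,roi,mn=15):
    a=cv2.imread(f);h=cv2.cvtColor(a,cv2.COLOR_BGR2HSV)
    for n,(lo,hi) in R.items():
        m=cv2.inRange(h,lo,hi);k=np.zeros_like(m);x0,x1,y0,y1=roi;k[y0:y1,x0:x1]=m[y0:y1,x0:x1]
        c,_,st,ce=cv2.connectedComponentsWithStats(k)
        for i in range(1,c):
            if st[i][4]>=mn:print(f,n,st[i],ce[i].round(1))
E
python3 - <<'E'
from col import *
snap('side','pics/s10.png');snap('wrist','pics/w10.png')
blobs('pics/s10.png',(170,320,250,420));blobs('pics/w10.png',(260,380,60,360))
E
```

```text
pics/s10.png y [187 295  24  32 555] [199.  311.5]
pics/s10.png y [208 342   8  13  60] [211.4 348.2]
pics/s10.png o [ 266  251   38   46 1106] [284.6 272. ]
pics/s10.png o [216 330   7  11  51] [219.5 335.1]
pics/s10.png g [219 294  11  25 113] [224.8 307.3]
pics/w10.png o [316 173  16  10 121] [322.6 176.9]
pics/w10.png g [ 302  234   30   68 1343] [316.6 269.5]
```

Call:
play_rows --pt "-0.04 -0.006 0.005" --pt "-0.101 -0.014 0.005" --pt "-0.101 -0.014 0.005" --pt "-0.101 -0.014 0.005" --pt "-0.101 -0.014 -0.04" --pt "-0.101 -0.014 -0.085" --pt "-0.101 -0.014 -0.094" --pt "-0.101 -0.014 -0.094" --pt "-0.101 -0.014 -0.094" --yaw '[0,0,0,0,0,0,0,0,0]'

```text
clock: 33.92
eef_pos: [490.9, 322.3, 100.7]
eef_rot: [3.139, -0.001, 1.83]
wrist_force: [0.0, -0.9, 0.3]
finger_gap: 14.1
finger_force: 15.0
```

```bash
python3 - <<'E'
from col import *
snap('side','pics/s11.png');snap('wrist','pics/w11.png')
d=load('pics/w11.png');print(d['s']['eef_pos'])
blobs('pics/s11.png',(170,320,250,420));blobs('pics/w11.png',(260,400,20,360))
for z in(95,):
  for t in np.arange(0,6.28,1.57):
    p=[490+45*np.cos(t),344+45*np.sin(t),z];print(proj(d,p))
g=cv2.cvtColor(cv2.imread('pics/w11.png'),cv2.COLOR_BGR2GRAY)
def path(r,a,b):print('row',r,g[r,a:b:4].tolist())
path(150,200,440);path(190,200,440);path(230,200,440)
print('col 330',g[60:300:4,330].tolist());print('col 360',g[60:300:4,360].tolist())
E
```

```text
[490.72968608 322.22812552 100.58205991]
pics/s11.png y [187 295  24  32 555] [199.  311.4]
pics/s11.png y [208 342   8  12  59] [211.4 348.1]
pics/s11.png o [292 291   9   6  16] [295.5 294.2]
pics/s11.png o [216 330   7  11  51] [219.5 335.1]
pics/s11.png g [260 335   9  22  99] [264.3 346.4]
pics/w11.png g [ 302  235   30   68 1360] [316.4 270. ]
(np.float64(408.2253403422739), np.float64(262.3715823384681))
(np.float64(351.144126346491), np.float64(157.97197971159278))
(np.float64(243.13956864689203), np.float64(220.76556528969618))
(np.float64(305.7128995355659), np.float64(316.1330988688442))
row 150 [172, 172, 172, 175, 176, 180, 172, 176, 183, 174, 178, 177, 175, 175, 176, 173, 177, 181, 181, 178, 177, 177, 178, 180, 180, 176, 177, 176, 175, 178, 180, 175, 170, 174, 175, 175, 171, 169, 174, 175, 176, 178, 176, 173, 175, 172, 168, 175, 171, 171, 128, 114, 109, 112, 108, 23, 36, 28, 27, 32]
row 190 [177, 178, 175, 183, 180, 182, 182, 180, 176, 178, 179, 175, 181, 174, 172, 187, 187, 108, 89, 87, 85, 99, 127, 129, 126, 128, 130, 127, 127, 131, 130, 128, 128, 130, 129, 130, 127, 
[... 300 characters left out ...]
, 130, 123, 100, 100, 96, 96, 94, 93, 94, 94, 92, 89, 88, 88, 158, 187, 42, 22, 22, 33, 29, 32]
col 330 [112, 111, 108, 164, 169, 169, 172, 169, 173, 175, 176, 170, 172, 177, 177, 175, 174, 174, 176, 174, 171, 177, 174, 174, 194, 143, 129, 131, 129, 131, 130, 128, 128, 130, 129, 127, 130, 131, 131, 127, 130, 145, 186, 190, 191, 191, 175, 142, 143, 144, 144, 143, 139, 96, 69, 56, 29, 31, 35, 38]
col 360 [107, 113, 116, 115, 112, 163, 173, 173, 173, 173, 174, 177, 171, 172, 176, 173, 176, 173, 177, 176, 176, 168, 174, 173, 172, 199, 173, 90, 86, 89, 119, 129, 127, 127, 125, 128, 128, 128, 130, 130, 129, 124, 104, 99, 100, 97, 99, 100, 106, 123, 121, 123, 125, 125, 128, 125, 129, 129, 124, 120]
```

```bash
python3 - <<'E'
from q import *
from scipy.optimize import least_squares
d=load('pics/w11.png')
P=np.array([px(d,*p,95)[:2] for p in((248,230),(411,230),(262,190),(398,190),(330,156),(360,160))])
r=least_squares(lambda q:np.hypot(*(P-q[:2]).T)-44,[490,344]);print(r.x,r.fun)
E
```

```text
[491.14997613 344.73850651] [-1.01874421 -1.15442867 -0.17548132 -0.23829112  0.03794148  0.5603471 ]
```

Call:
play_rows --pt "0 -0.006 0" --pt "0 -0.011 0" --pt "0 -0.011 0" --pt "0 -0.011 0.005" --pt "0 -0.011 0.04" --pt "0 -0.011 0.1" --pt "0 -0.011 0.13" --yaw '[0,0,0,0,0,0,0]' --hand 0.3

```text
clock: 34.9
eef_pos: [490.3, 311.3, 232.6]
eef_rot: [3.138, -0.001, 1.83]
wrist_force: [0.3, 0.3, -0.4]
finger_gap: 28.4
finger_force: 0.0
```

```bash
python3 - <<'E'
from col import *
snap('side','pics/s12.png');snap('wrist','pics/w12.png')
blobs('pics/s12.png',(170,340,250,420));blobs('pics/w12.png',(200,450,20,360))
s=load('pics/s12.png');print('jar c',proj(s,[491,344,95]),proj(s,[491,322,110]),proj(s,[491,310,110]))
E
```

```text
pics/s12.png y [281 256  15   1  15] [288. 256.]
pics/s12.png y [187 295  24  32 556] [199.  311.5]
pics/s12.png y [208 342   8  12  59] [211.4 348.1]
pics/s12.png o [279 257  17   8  88] [285.6 259.6]
pics/s12.png o [291 273  13  24 128] [298.3 287. ]
pics/s12.png o [216 330   7  11  51] [219.5 335.1]
pics/s12.png g [265 340   6  19  95] [267.6 348.8]
pics/w12.png y [427 127  20  16 255] [436.  134.5]
pics/w12.png o [424 170  21  18 236] [432.6 177.5]
pics/w12.png g [296 188  25  25 285] [309.3 198.8]
jar c (np.float64(257.3988246969009), np.float64(345.8758032000587)) (np.float64(263.15191424797854), np.float64(335.9443040403984)) (np.float64(266.58424439135683), np.float64(332.3887445437964))
```

Call:
play_rows --pt "0.04 0.03 0" --pt "0.092 0.061 0" --pt "0.092 0.061 0" --pt "0.092 0.061 -0.01" --pt "0.092 0.061 -0.06" --pt "0.092 0.061 -0.11" --pt "0.092 0.061 -0.136" --pt "0.092 0.061 -0.136" --pt "0.092 0.061 -0.136" --yaw '[0,0,0,0,0,0,0,0,0]' --hand 0.4

```text
clock: 36.12
eef_pos: [582.1, 372.0, 95.2]
eef_rot: [3.139, -0.001, 1.83]
wrist_force: [-0.3, -0.6, 1.0]
finger_gap: 37.5
finger_force: 0.0
```

Call:
play_rows --pt "0 0 0" --pt "0 0 0" --pt "0 0 0" --pt "0 0 0" --pt "0 0 0.04" --pt "0 0 0.1" --pt "0 0 0.1" --pt "0 0 0.1" --yaw '[0,0,0,0,0,0,0,0]' --hand 0 --force 15

```text
clock: 37.12
eef_pos: [581.6, 371.8, 192.2]
eef_rot: [-3.141, 0.0, 1.83]
wrist_force: [0.1, -0.8, -0.6]
finger_gap: 13.9
finger_force: 15.0
```

```bash
python3 - <<'E'
from col import *
snap('side','pics/s13.png');snap('wrist','pics/w13.png')
blobs('pics/s13.png',(170,340,250,420));blobs('pics/w13.png',(200,450,20,360))
E
```

```text
pics/s13.png y [187 296  24  31 481] [198.  312.6]
pics/s13.png y [208 342   8  13  60] [211.4 348.2]
pics/s13.png o [267 264  37  33 787] [286.5 277.8]
pics/s13.png o [211 308  11  24 109] [216.4 320.2]
pics/w13.png y [315 171  17  12 133] [322.1 175.9]
pics/w13.png y [ 396  246   54   76 2899] [424.3 279.9]
pics/w13.png o [ 303  234   28   65 1258] [316.5 267.6]
pics/w13.png g [200 200  42  28 559] [218.7 214.5]
```

Call:
play_rows --pt "-0.04 -0.003 0.005" --pt "-0.091 -0.005 0.005" --pt "-0.091 -0.005 0.005" --pt "-0.091 -0.005 0.005" --pt "-0.091 -0.005 -0.04" --pt "-0.091 -0.005 -0.085" --pt "-0.091 -0.005 -0.094" --pt "-0.091 -0.005 -0.094" --pt "-0.091 -0.005 -0.094" --yaw '[0,0,0,0,0,0,0,0,0]'

```text
clock: 38.35
eef_pos: [491.8, 367.4, 100.8]
eef_rot: [3.139, -0.001, 1.83]
wrist_force: [0.3, 0.5, 0.1]
finger_gap: 13.8
finger_force: 15.0
```

Call:
play_rows --pt "0 0.006 0" --pt "0 0.011 0" --pt "0 0.011 0" --pt "0 0.011 0.005" --pt "0 0.011 0.04" --pt "0 0.011 0.1" --pt "0 0.011 0.13" --yaw '[0,0,0,0,0,0,0]' --hand 0.3

```text
clock: 39.22
eef_pos: [491.4, 378.1, 232.9]
eef_rot: [3.138, -0.001, 1.83]
wrist_force: [0.8, -0.2, -0.4]
finger_gap: 28.2
finger_force: 0.0
```

```bash
python3 - <<'E'
from col import *
snap('side','pics/s14.png');snap('wrist','pics/w14.png')
blobs('pics/s14.png',(170,340,250,420));blobs('pics/w14.png',(200,450,20,360))
s=load('pics/s14.png');print(proj(s,[491,376,110]))
E
```

```text
pics/s14.png y [187 296  24  31 553] [199.  311.5]
pics/s14.png y [243 306   4   8  16] [244.1 309.1]
pics/s14.png y [208 342   8  13  60] [211.4 348.2]
pics/s14.png o [269 271  35  26 509] [290.2 282.4]
pics/s14.png o [246 358   7   4  18] [249.5 359.7]
pics/w14.png y [403 198  20  19 235] [410.8 205.8]
pics/w14.png g [283 223  37  23 375] [301.8 235.7]
(np.float64(247.33365369868002), np.float64(352.33048024325797))
```

Call:
play_rows --pt "0.04 0.015 0" --pt "0.081 0.031 0" --pt "0.081 0.031 0" --pt "0.081 0.031 0" --pt "0.081 0.031 0" --yaw '[0,0,0,0,0]' --hand 0.4

```text
clock: 39.95
eef_pos: [571.2, 408.8, 229.6]
eef_rot: [3.141, -0.0, 1.83]
wrist_force: [-0.9, -0.1, 0.7]
finger_gap: 37.6
finger_force: 0.0
```

```bash
python3 - <<'E'
from col import *
snap('side','pics/s15.png');snap('wrist','pics/w15.png')
blobs('pics/s15.png',(170,340,270,420),5);blobs('pics/w15.png',(100,450,20,400),5)
g=cv2.cvtColor(cv2.imread('pics/s15.png'),cv2.COLOR_BGR2GRAY)
for r in range(290,372,4):print(r,''.join('#' if v<45 else '+' if v<90 else '.' if v<150 else ' ' for v in g[r,190:310]))
w=load('pics/w15.png')
for p in([573,409,75],[573,409,118],[573,409,180]):print(proj(w,p))
E
```

```text
pics/s15.png y [177 288   4   7  13] [178.2 291. ]
pics/s15.png y [204 298   5   7  13] [205.5 300.8]
pics/s15.png y [189 303  21  24 299] [199.8 316.3]
pics/s15.png y [208 342   8  12  59] [211.4 348.1]
pics/s15.png o [268 270  36  27 641] [287.6 280.4]
pics/s15.png o [246 358   7   4  17] [249.5 359.8]
pics/w15.png y [315 209  15  14 172] [321.6 214.9]
pics/w15.png y [ 387  267   62   70 2656] [415.3 299.5]
pics/w15.png y [215 361  19  39 353] [223.3 377.6]
pics/w15.png y [402 362  17  38 203] [411.9 379.4]
pics/w15.png o [212 222  19  12 118] [220.3 226.5]
pics/w15.png g [190 238  57  17 522] [221.5 246.2]
290 +....+####+...+#############################++..                    ..                      ...+++++++++++++++++++++++++
294 ..+..  +############################++###+++.                                                     ..++++++++++..++++++++
298 ################+++##+#######+++#######+++.                                                             .     ..+++.....
302 ##############++++.....+############++..                                                                
[... 1633 characters left out ...]
        
358         .+++++++++++++++++++++++#############.....    .....+++.....+######.. .   ..........................             
362           ++++++++++++++++++++############+.........          ..        .................................               
366            .++++++++++++++++++##########..........                     ................................                 
370               ..+++++++++++++++#######.......                         ........................ . ..........             
(np.float64(318.9575734208868), np.float64(214.95473368342323))
(np.float64(319.35692230104775), np.float64(227.36492810760672))
(np.float64(320.171395700294), np.float64(252.67556184193157))
```

Call:
play_rows --pt "0.0015 -0.001 -0.05" --pt "0.0015 -0.001 -0.1" --pt "0.0015 -0.001 -0.136" --pt "0.0015 -0.001 -0.136" --pt "0.0015 -0.001 -0.136" --yaw '[0,0,0,0,0]'

```text
clock: 40.67
eef_pos: [574.0, 408.4, 95.4]
eef_rot: [3.139, -0.001, 1.83]
wrist_force: [-0.3, 0.1, 1.3]
finger_gap: 37.5
finger_force: 0.0
```

Call:
play_rows --pt "0 0 0" --pt "0 0 0" --pt "0 0 0" --pt "0 0 0" --pt "0 0 0.04" --pt "0 0 0.1" --pt "0 0 0.1" --pt "0 0 0.1" --yaw '[0,0,0,0,0,0,0,0]' --hand 0 --force 15

```text
clock: 41.68
eef_pos: [573.1, 407.8, 192.3]
eef_rot: [-3.141, 0.0, 1.83]
wrist_force: [0.3, -0.1, -1.0]
finger_gap: 13.6
finger_force: 15.0
```

```bash
python3 - <<'E'
from col import *
snap('top','pics/t16.png');snap('wrist','pics/w16.png');snap('side','pics/s16.png')
blobs('pics/w16.png',(100,450,20,400),5);blobs('pics/s16.png',(170,340,270,420),5)
w=load('pics/w16.png')
for z in(95,5):print('jar',z,proj(w,[491,345,z]),proj(w,[536,345,z]),proj(w,[491,300,z]))
a=cv2.imread('pics/w16.png');h=cv2.cvtColor(a,cv2.COLOR_BGR2HSV)
def ch(p):
    H,S,V=map(int,p)
    if S>110 and V>50:
        return 'b' if 100<H<135 else 'G' if 45<H<90 else 'O' if 3<=H<16 else 'Y' if H<36 and H>17 else '?'
    return '#' if V<45 else '+' if V<95 else '.' if V<150 else ' '
for r in range(150,330,5):print(r,''.join(ch(h[r,c]) for c in range(150,300,2)))
E
```

```text
pics/w16.png y [ 303  232   28   66 1287] [316.7 265.9]
pics/w16.png y [ 393  279   57   63 2726] [421.8 310.3]
pics/w16.png y [274 361  10  39 208] [278.6 378.6]
pics/w16.png y [351 362   8  38 182] [354.9 380.4]
pics/w16.png o [190 232  28  16 226] [202.6 237.5]
pics/w16.png g [176 248  64  18 682] [210.1 257.3]
pics/s16.png y [185 300  29  45 217] [200.5 324.8]
pics/s16.png y [202 306   4   7  14] [202.9 308.6]
pics/s16.png o [269 277  35  20 406] [289.3 284.3]
pics/s16.png o [248 358   6   4  14] [250.9 360.1]
jar 95 (np.float64(199.73900677403617), np.float64(279.1631187512694)) (np.float64(254.2517803643513), np.float64(292.2090986339023)) (np.float64(190.65163605237393), np.float64(326.96111578337))
jar 5 (np.float64(226.0450915624789), np.float64(244.301961889772)) (np.float64(268.22974983536915), np.float64(254.73209314852656)) (np.float64(218.12272768747243), np.float64(282.7913054806065))
150               ..                  ........................                 
155                                        ..............                      
160                        
[... 1992 characters left out ...]
.................................++.............+..........+
290  ...............................................+.........................+
295    ............................................++.............+...........+
300     ..........................................++.........................++
305        ......................................+...............+...........+#
310   ....   ....................+++++++++++++..................+............+#
315 .........    ..............++++++++++++++..................+.............+#
320 ...................+.++++++++++++++.....................................+##
325 ..........................................................+.............+##
```

Call:
play_rows --pt "0 -0.04 0.02" --pt "-0.02 -0.084 0.02" --pt "-0.0785 -0.084 0.02" --pt "-0.0785 -0.084 0.02" --pt "-0.0785 -0.084 0.02" --pt "-0.0785 -0.084 -0.03" --pt "-0.0785 -0.084 -0.08" --pt "-0.0785 -0.084 -0.094" --pt "-0.0785 -0.084 -0.094" --pt "-0.0785 -0.084 -0.094" --yaw '[0,0,0,0,0,0,0,0,0,0]'

```text
clock: 43.08
eef_pos: [496.0, 324.4, 100.9]
eef_rot: [3.139, -0.001, 1.83]
wrist_force: [0.4, -0.5, -0.7]
finger_gap: 13.9
finger_force: 15.0
```

Call:
play_rows --pt "0 -0.006 0" --pt "0 -0.01 0" --pt "0 -0.01 0" --pt "0 -0.01 0.005" --pt "0 -0.01 0.04" --pt "0 -0.01 0.1" --pt "0 -0.01 0.15" --yaw '[0,0,0,0,0,0,0]' --hand 0.3

```text
clock: 43.95
eef_pos: [494.8, 314.0, 251.7]
eef_rot: [3.14, -0.0, 1.83]
wrist_force: [0.6, 1.1, -0.5]
finger_gap: 28.4
finger_force: 0.0
```

Call:
play_rows --pt "0 -0.05 0.03" --pt "-0.03 -0.1 0.05" --pt "-0.06 -0.16 0.05" --pt "-0.09 -0.22 0.05" --pt "-0.1 -0.26 0.05" --pt "-0.1 -0.26 0.05" --pt "-0.1 -0.26 0.05" --pt "-0.1 -0.26 0.05" --yaw '[0,0,0,0,0,0,0,0]'

```text
clock: 44.95
eef_pos: [395.1, 54.7, 298.9]
eef_rot: [-3.141, -0.0, 1.831]
wrist_force: [0.9, -0.2, 0.2]
finger_gap: 28.6
finger_force: 0.0
```

```bash
python3 - <<'E'
from col import *
snap('top','pics/t17.png');snap('side','pics/s17.png')
blobs('pics/s17.png',(170,340,270,420),5);blobs('pics/t17.png',(150,240,200,300),3)
s=load('pics/s17.png')
for p in([491,345,95],[446,345,95],[536,345,95],[491,300,95],[491,390,95]):print(proj(s,p),proj(load('pics/t17.png'),p))
def ch(p):
    H,S,V=map(int,p)
    if S>110 and V>50:
        return 'b' if 100<H<135 else 'G' if 45<H<90 else 'O' if 3<=H<16 else 'Y' if H<36 and H>17 else '?'
    return '#' if V<45 else '+' if V<95 else '.' if V<150 else ' '
for f,(a,b,c,e),k in(('s17',(305,395,205,310),2),('t17',(200,300,155,250),1)):
    h=cv2.cvtColor(cv2.imread(f'pics/{f}.png'),cv2.COLOR_BGR2HSV)
    for r in range(a,b,2):print(r,''.join(ch(h[r,q]) for q in range(c,e)))
E
```

```text
pics/s17.png y [187 295  24  32 556] [198.9 311.4]
pics/s17.png y [262 334   7  22 113] [264.9 344.5]
pics/s17.png o [268 270  36  27 641] [287.7 280.4]
pics/s17.png o [254 360   5   3   8] [255.4 361.1]
pics/t17.png y [208 255   3   2   4] [209.  255.2]
pics/t17.png g [192 254  15  10  53] [198.7 258.6]
(np.float64(257.10943173223916), np.float64(346.17701076207686)) (np.float64(197.43241499629931), np.float64(253.48335152165598))
(np.float64(271.7704503329265), np.float64(356.6888555503478)) (np.float64(196.33736325271562), np.float64(269.4759947928399))
(np.float64(242.81277857105374), np.float64(335.9264133707689)) (np.float64(198.5144035901385), np.float64(237.68148854472417))
(np.float64(269.9298525912501), np.float64(332.83319048122314)) (np.float64(213.52424943191357), np.float64(253.78722872054826))
(np.float64(243.86835382403376), np.float64(359.9586616045054)) (np.float64(181.34171937731676), np.float64(253.17949582810598))
305 YYY    .................                                               .......................           
307 YYYY.....................            
[... 9016 characters left out ...]
..                                              ...++....                         
286 ....   ...              ..                                    ......                           
288 .... ... .      .                                               ...                            
290 .............   .                                                                              
292      ..... .........                                                                           
294     .   .. ....    ...                                                                         
296 .....     .....                                                                                
298 ..     .   ..
```

```bash
python3 - <<'E'
from q import *
from scipy.optimize import least_squares
t=load('pics/t17.png');s=load('pics/s17.png')
for n,a,b in(('g',(184,270),(265,359)),('o',(182,263.5),(257,353)),('g2',(182,263.5),(265,359)),('o2',(184,270),(257,353)),('y',(207,249.5),(266,318))):
    r=least_squares(lambda p:np.r_[np.array(proj(t,p))-a,np.array(proj(s,p))-b],[450,360,140])
    print(n,r.x.round(1),r.fun.round(1),'lean',np.arccos(min(1,(r.x[2]-5)/168)).round(2))
A=cv2.imread('pics/top8.png');B=cv2.imread('pics/t17.png')
d=cv2.absdiff(A,B).max(2)[165:300,255:375];print('station diff',(d>40).sum(), [x for x in cv2.boundingRect((d>40).astype(np.uint8))])
print(telemetry.read_state()['clock'])
E
```

```text
g [440.1 370.6 127.3] [-0.  -0.1  0.1  0. ] lean 0.76
o [457.4 374.5 140.2] [-0.3 -0.6  0.5  0.2] lean 0.64
g2 [447.9 372.5 125.8] [ 1.6  3.6 -3.1 -1. ] lean 0.77
o2 [449.5 372.6 141.7] [-1.9 -4.3  3.7  1.2] lean 0.62
y [492.  303.7 162.5] [-0.1 -0.2  0.2  0.1] lean 0.35
station diff 3183 [0, 68, 117, 67]
45.05
```

```bash
python3 -c "
from cell import manip;print(manip.sign_off())"
```

```text
the job is handed in; nothing more can be done
None
```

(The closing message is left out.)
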